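# Clear the tool cup and stand the solder pump in it

## Task

Put the soldering things away: first take the tall capped tube out of the narrow tool cup and stand it, cap up, in the free middle hole of the wooden rack. Then lay the solder pump from the table in the sloping rest, nozzle down against the stop, and let go of it; take it again and stand it upright in the emptied cup, nozzle down on the bottom. Leave the other things on the table and in the rack where they are.

Things in the scene. Friction and masses are not known exactly. Their poses are not given: they have to be found in the camera images.
- pump: solder pump, a rod 190 mm long, 70 g. Origin: under the rod's middle as it lies; its axis is parallel to body x, 11 mm above the origin. White tapered nozzle x -95 (8 mm thick) to -65 mm (17 thick); octagonal aluminium barrel 22 mm across flats, 24 corners, -65 to +50; round black plunger cap 18 mm thick, +50 to +95. Starts lying on a flat, upright flats left and right, cap towards the robot
- pump_tip (a point): centre of the nozzle's end face, on the rod's axis (body x = -95 mm). The pump's centre of mass is about 5 mm from its middle, towards the nozzle
- pump_top (a point): centre of the plunger cap's end face, on the rod's axis (body x = +95 mm)
- rest: fixed steel rest: open 90-degree V trough rising at 45 degrees towards the body's -x (the robot), on a base plate 120 x 70 x 8 mm. Origin: centre of the plate's underside. Trough 100 mm long from its stop plate to its open upper end, 40 mm wide; the pump lies with two flats on its walls, which end about level with the pump's axis
- rest_stop (a point): where the nozzle tip touches the stop plate: lower end of the line of a resting pump's axis, 30 mm along the rest's +x, 40 mm above the table. From here the line rises at 45 degrees towards the rest's -x
- rest_upper (a point): the point of that axis line at the trough's upper end, 100 mm from rest_stop, 111 mm above the table. The resting pump's cap end sticks out 90 mm beyond it, with free space beside and below
- cup: narrow round steel tool cup, fixed to the table; outer diameter 42 mm, wall 6 mm, inner diameter 30 mm, inner floor 8 mm and rim 83 mm above the table, foot flange 68 mm across and 6 mm high. Origin: centre of its underside. It and the rack may stand in each other's place
- cup_in (a point): centre of the cup's inner floor
- cup_rim (a point): centre of the cup's mouth, level with its rim (75 mm above the inner floor)
- tube: tall round capped tube, diameter 16 mm, 130 mm long, 35 g, white plastic, the top 18 mm a grey cap of the same diameter. Origin: centre of its flat bottom; z along the tube to the cap. It starts standing upright on the floor of the cup, so 55 mm of it stand above the rim
- tube_top (a point): centre of the tall tube's cap end, 130 mm from its bottom
- rack: wooden rack block, fixed, 50 (x) x 150 (y) x 55 mm high. Origin: centre of its underside. Three holes in a row along y, 45 mm apart, 20 mm wide and 45 mm deep (hole floor 10 mm above the table); the two outer ones hold short tubes, the middle one is free
- rack_hole1 (a point): mouth of the free middle hole, on the rack's top face, 55 mm above the table
- stub_a: short capped tube, diameter 16 mm, 85 mm long, standing in one outer hole of the rack (its top 95 mm above the table). Origin: centre of its bottom
- stub_b: short capped tube like stub_a, in the other outer hole
- spool: bystander: white solder spool, 54 mm across, 40 mm high. Origin: centre of its underside
- wool_tin: bystander: steel tin of brass wool, 68 mm across, about 52 mm high. Origin: centre of its underside
- jar: bystander: glass jar, 68 mm across, 95 mm high. Origin: centre of its underside
- flux_tin: bystander: small flat tin, 44 mm across, 22 mm high. Origin: centre of its underside
- driver: bystander: screwdriver lying on the table, 150 mm long. Origin: under its middle, x along the blade
Not all that is in view belongs to the job. Leave any red or turquoise look-alike of the cup alone.

How it is judged:
On the way, in this order (a step that is already met when the one before it is completed fails the run):
1. the tall tube stands cap up in the middle hole of the rack, let go (horizontal distance between tube and rack_hole1 below 0.009 m and z of tube in the frame of rack below 0.025 m and angle between tube's own z axis and vertical below 0.17 rad and contact force between the fingers and tube below 0.05 N), for 0.2 s.
2. the pump lies in the sloping rest, nozzle down within about 15 mm of the stop, let go and still (distance between pump_tip and rest_stop below 0.016 m and angle between pump's own x axis and vertical between 0.65 and 0.92 rad and y of pump_top in the frame of rest between -0.02 and 0.02 m and contact force between pump and rest above 0.1 N and linear speed of pump below 0.03 m/s and contact force between the fingers and pump below 0.05 N), for 0.2 s.
At the end, for the whole second after the job is handed in: pump in the cup, nozzle tip within 10 mm of its floor, within 12 degrees of upright; tall tube cap up in the rack's middle hole, within 9 mm of its centre and 10 degrees of upright, its bottom at most 15 mm off the hole's floor; both let go and at rest (all of step 1 and horizontal distance between pump_tip and cup_in below 0.015 m and z of pump_tip in the frame of cup below 0.018 m and angle between pump's own x axis and vertical below 0.22 rad and linear speed of each of pump, tube below 0.03 m/s and contact force between the fingers and pump below 0.05 N); the robot touches nothing.
It fails at once if a bystander on the table (spool, tins, jar, screwdriver) is pushed more than 40 mm (distance of any of spool, wool_tin, jar, flux_tin, driver from where it was at the start of the episode above 0.04 m).
It fails at once if a short tube is pulled out of the rack or knocked over (distance of any of stub_a, stub_b from where it was at the start of the episode above 0.03 m).
It also fails if it takes over 72 s, if anything falls off the work surface, if the arm or the gripper's body presses on something with over 40 N, if the wrist force passes 120 N, or if a joint passes its speed limit or range.

## Robot

A 6-joint arm with a two-finger parallel gripper is mounted at the origin on the work surface. World frame = base frame: x ahead of the robot, y to its left, z up, the work surface at z = 0. Lengths are in m, angles in rad, forces in N, time in s.
With the tool pointing down it reaches from about 0.375 to 0.975 m from the base axis. Payload 3.8 kg.
Tool frame: the origin (TCP) lies between the finger pads; the fingertips stand manip.nose_length ahead of it and the grasp point (between the pads) lies 6 mm ahead of it (manip.nose_length is the distance from the TCP to the fingertips, in m); z points along the fingers, y is the line along which they close (so a half turn about z gives the same grasp; the last joint's range is limited). The gripper opens to 85 mm and grips with 20 to 120 N. Pads are 22 mm wide; open, the fingers measure 114 mm over their backs; the gripper's body (76 mm by 85 mm) begins 54 mm behind the grasp point. The pads swing forward as they close: fully open they stand 13 mm farther back than shut.
Start: joints at [1.265, 0.264, 1.604, -0, 1.274, -0.037], TCP at [0.179, 0.651, 0.221] pointing down, gripper open.
Joint ranges: [-2.63, 2.63], [-0.94, 2.18], [0.31, 2.57], [-1.31, 4.45], [0, 2.66], [-2.55, 2.55]. Speed limits (rad/s): [2.57, 2.57, 3.14, 3.14, 3.14, 3.14].

## Interface

Orientations are given as a 3x3 rotation matrix whose columns are the frame's x, y, z axes.
In Python, from cell import manip gives the robot as it stands.
- The arm moves only by the tool arm_command, never from a script. Its arguments are lists of equal length, an entry for each row: "linear": the shift along the tool's x, y, z in mm, a list of three; "dr": the turn, a rotation vector about the tool's x, y, z in rad, a list of three; "claw": the gripper's target within -1 to 1 (fully open at 1, half-way at 0, shut at -1). A call has 1 to 5 rows; each row shifts and turns the commanded pose from where the row before left it, along the tool's axes as they then stand; what a row does not reach is not made up. A row lasts 1/10 s, in which the tool goes at most 50 mm and 8.59 degrees, less where a joint would pass 70% of its speed; a pose out of reach is approached as far as the arm can. A call is refused whole if a number of a shift passes 50 or a number of a turn 0.15, either way. A call with a gripper value outside its range is refused whole. The fingers move at their own pace and stop on an object; "force" is the grip in N (left out, the last holds). Time passes only in rows, so rows that do not move let the fingers close. It gives the time, the measured TCP pose, the force, the opening and the grip force at its end, in the units of the state.
- manip.read_state(): the state, without advancing time (a new reading comes with each control period).
- manip.read_camera(name): name is "scene" or "top" or "wrist"; returns a dict with "img" (384x512x3 uint8, red, green, blue), "vertical_fov" (degrees; the focal length in pixels is half the picture's height over the tangent of half this angle, whatever the lens; pixels are square), "cx", "cy" (the principal point, pixels), "R" (3x3) and "t" (3): a world point X has camera coordinates R X + t; the wrist camera has in their place "tool_from_camera" (4x4, takes a point from camera to tool coordinates, whose origin is the TCP and whose axes are the flange's). Camera axes: x right, y down, z forward; pixel columns grow to the right and rows downward; lengths in m; the calibration is good to about 2 mm. A picture is of the moment at which its call begins: read the wrist's pose just before it. There is no depth.
- manip.job_done(): hands the job in; it is judged then, once.
Trained networks look in the newest picture that a camera, given by its name, has taken for a name from the list of things; names that differ only in an ending like _2 or _b are one class to them, and where a whole thing is asked for, a point or a joint stands for the part that bears it (a point fixed in the world has none). Each returns a list of dicts, best first, with "p" (0 to 1); they miss things now and then, are a little off and sometimes report something else, mostly with a low value. They report only what shows in the picture. A call takes as long as a camera call. They do not tell look-alikes from the thing itself.
- manip.look_for(label, camera): "rect" ([left, top, right, bottom] as shares, 0 to 1, of the picture: columns of its width, rows of its height, round what is visible of it).
The state is a dict: "time_s": time; "joint_pos": joint angles; "joint_velocities": joint speeds; "joint_efforts": joint torques, N m; "ee_pos": TCP position; "ee_rot": TCP orientation; "force": force on the tool from outside, world axes, zero at the start; "ft_torque": the same for the moment, N m; "finger_gap": finger opening in m; "gripper_force": force on a finger pad.
Only numpy, scipy, OpenCV 4.12 (cv2) and the standard library are available. Lean on these libraries where they do the work, as an engineer would, in place of code of your own. Each camera call takes 0.05 s, during which the arm holds its last target. There are 200 camera calls.

## Working session

There is one attempt and no reset: what is moved stays moved. The work goes in short steps, Python scripts to look and compute and a tool call to move; the robot and the scene stay as the last step left them, time stands still between calls to the robot, and variables do not carry over. Pictures are saved under pics/ and viewed, at most 10 in all, crops included, and the job is handed in when it is done.

Besides the shell and the picture viewer there is one more tool, called after ">>>" as a command line: name --argument value ..., lists and objects as JSON in quotes. arm_command: Moves the arm, as the interface text tells. Its arguments: {"type":"object","properties":{"linear":{"type":"array"},"dr":{"type":"array"},"claw":{"type":"array"},"force":{"type":"number"}},"required":["linear","dr","claw"]}

```bash
mkdir -p pics; ls; cat > h.py <<'E'
import numpy as np, cv2
from cell import manip
def K(c): 
    f=192/np.tan(np.radians(c["vertical_fov"])/2); return f,c["cx"],c["cy"]
def ray(c,u,v):
    f,cx,cy=K(c); d=np.array([(u-cx)/f,(v-cy)/f,1.])
    return d
def atz(c,u,v,z):
    R=np.array(c["R"]);t=np.array(c["t"]);o=-R.T@t;d=R.T@ray(c,u,v)
    return o+d*(z-o[2])/d[2]
def proj(c,X):
    f,cx,cy=K(c);p=np.array(c["R"])@np.array(X)+np.array(c["t"]);return f*p[0]/p[2]+cx,f*p[1]/p[2]+cy
def save(c,n,s=1.5): 
    cv2.imwrite("pics/"+n+".png",cv2.resize(c["img"][:,:,::-1],None,fx=s,fy=s,interpolation=cv2.INTER_CUBIC))
E
python3 - <<'E'
from h import *
import pickle
d={}
for n in("scene","top"):
    c=manip.read_camera(n);d[n]=c;save(c,n)
    for l in "pump rest cup tube rack stub_a spool wool_tin jar flux_tin driver".split():
        r=manip.look_for(l,n)
        print(n,l,[(round(x["p"],2),[round(a*b) for a,b in zip(x["rect"],(512,384,512,384))]) for x in r[:3]])
pickle.dump(d,open("d.pkl","wb"))
print(manip.nose_length,manip.read_state())
for n in d: print(n,d[n]["R"],d[n]["t"],K(d[n]))
E
```

```text
pics
scene pump [(0.61, [119, 145, 124, 201])]
scene rest [(0.61, [178, 192, 222, 254])]
scene cup [(0.96, [351, 143, 381, 177]), (0.75, [361, 213, 393, 246]), (0.73, [354, 177, 383, 209])]
scene tube [(0.42, [371, 171, 385, 186])]
scene rack [(0.6, [261, 192, 324, 223])]
scene stub_a [(0.65, [310, 188, 316, 205]), (0.63, [276, 195, 284, 213])]
scene spool [(0.57, [230, 147, 250, 170])]
scene wool_tin [(0.84, [100, 246, 131, 274]), (0.3, [182, 196, 220, 254])]
scene jar [(0.78, [236, 255, 269, 298])]
scene flux_tin [(0.64, [308, 152, 328, 167]), (0.55, [358, 174, 385, 210])]
scene driver [(0.81, [198, 129, 201, 153]), (0.51, [373, 168, 384, 187])]
top pump [(0.86, [382, 197, 412, 258])]
top rest [(0.76, [286, 158, 312, 198])]
top cup [(0.96, [132, 214, 165, 237]), (0.7, [127, 173, 160, 201]), (0.68, [132, 252, 159, 276])]
top tube [(0.74, [318, 240, 330, 297]), (0.47, [136, 215, 147, 226])]
top rack [(0.66, [189, 187, 247, 219]), (0.18, [288, 159, 313, 199])]
top stub_a [(0.43, [230, 186, 239, 202])]
top spool [(0.71, [351, 118, 377, 151]), (0.63, [268, 248, 287, 264])]
top wool_tin 
[... 774 characters left out ...]
67702e-05, -1.00000000e+00]]), 'force': array([-0.21781646, -0.21865629,  1.1667953 ]), 'ft_torque': array([0.05235686, 0.02366494, 0.03852   ]), 'gripper_force': 0.0, 'finger_gap': 0.08557559778820441}
scene [[-0.08095931  0.99671389 -0.00264723]
 [ 0.83409881  0.06629626 -0.54761664]
 [-0.54564161 -0.04654272 -0.83672517]] [-0.01327295 -0.42465221  1.42304253] (np.float64(415.84170544887064), 256.47497016879396, 192.7422046759297)
top [[-1.59009009e-02 -9.99869416e-01 -2.88307197e-03]
 [-9.79201127e-01  1.61553846e-02 -2.02247761e-01]
 [ 2.02267928e-01 -3.92814283e-04 -9.79330144e-01]] [0.07375801 0.57226926 0.98652593] (np.float64(382.96435395978676), 252.9660181186858, 196.8340303712485)
```

View pics/scene.png

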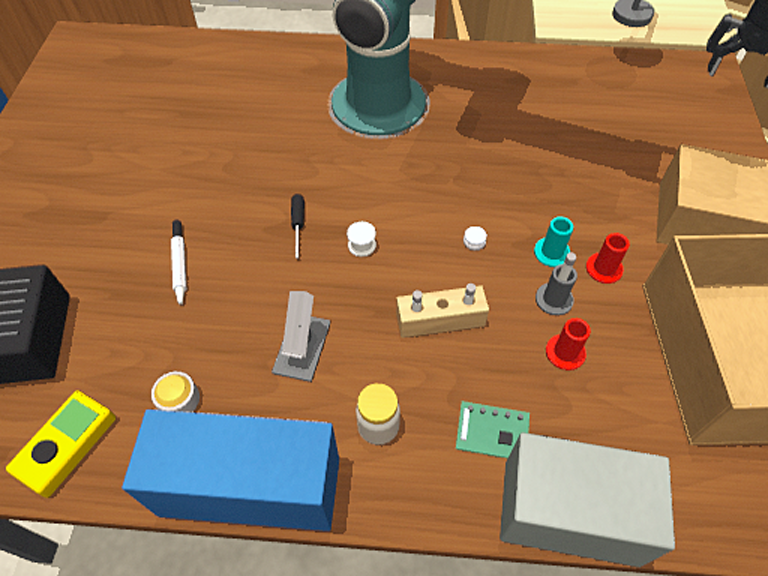

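View pics/top.png

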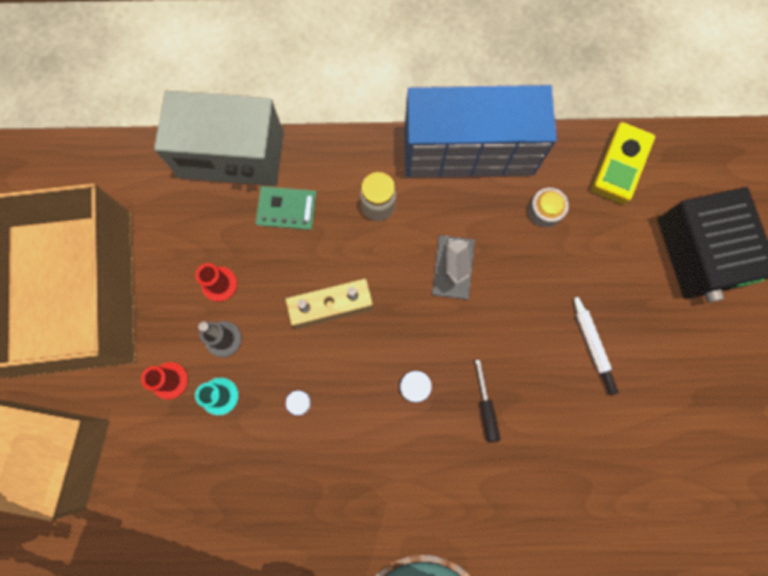

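The cup candidates in the scene picture (768-wide) are grey at (557,290) with the tube in it, red at (608,258) and (570,343), and turquoise at (555,240). The grey one fits: it is steel and the tube stands in it. I'll confirm with enlarged crops.

```bash
python3 - <<'E'
from h import *
import pickle
d=pickle.load(open("d.pkl","rb"))
C=[("scene",372,192),("scene",295,207),("scene",201,223),("scene",119,175),("top",146,222),("top",219,203),("top",302,178),("top",396,230)]
out=np.zeros((600,800,3),np.uint8)
for i,(n,u,v) in enumerate(C):
    im=d[n]["img"][v-33:v+33,u-33:u+33]
    im=cv2.resize(im,(198,198),interpolation=cv2.INTER_CUBIC) 
    out[(i//4)*300:(i//4)*300+198,(i%4)*200:(i%4)*200+198]=im
out=np.vstack([out[0:198],out[300:498]])
cv2.imwrite("pics/crops.png",out[:,:,::-1])
s,t=d["scene"],d["top"]
def tri(a,b):
    A=[];B=[]
    for c,(u,v) in((s,a),(t,b)):
        R=np.array(c["R"]);tt=np.array(c["t"]);r=ray(c,u,v)
        for k in(0,1): A.append(R[k]-r[k]*R[2]);B.append(r[k]*tt[2]-tt[k])
    x,res,_,_=np.linalg.lstsq(np.array(A),np.array(B),rcond=None);return x.round(4),res
print("hole",atz(s,295.3,202,.055),atz(t,219,201,.055),tri((295.3,202),(219,201)))
print("tubetop",atz(s,380,171,.138),atz(t,137,217,.138),tri((380,171),(137,217)))
E
```

```text
hole [0.56100082 0.15865482 0.055     ] [0.56403506 0.1574845  0.055     ] (array([0.5633, 0.1578, 0.0586]), array([8.36912048e-07]))
tubetop [0.5077795 0.357095  0.138    ] [0.51043895 0.35431891 0.138     ] (array([0.5101, 0.3549, 0.1407]), array([3.86038689e-06]))
```

View pics/crops.png

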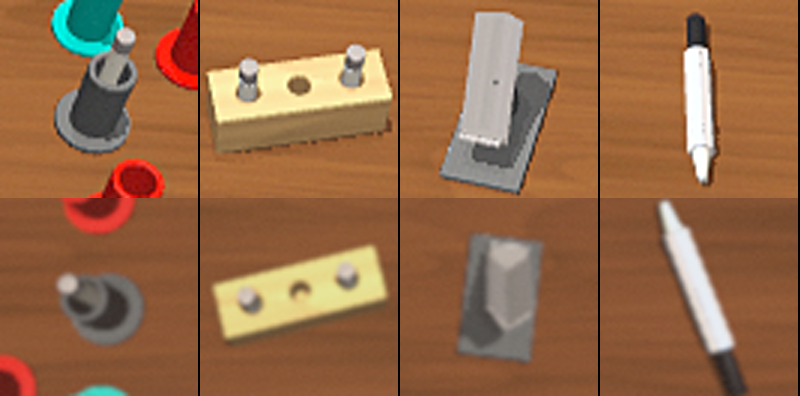

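The crops show the grey cup with the tube and no lid, the rack's free hole between two stubs, the rest with its trough rising towards the robot, and the pump with its cap end nearest the robot. Next I'll turn these pixels into positions.

```bash
python3 - <<'E'
from h import *
import pickle
d=pickle.load(open("d.pkl","rb"))
s,t=d["scene"],d["top"]
P=lambda n,z,a=None,b=None: print(n,*(atz(c,*p,z)[:2].round(4) if p else None for c,p in((s,a),(t,b))))
P("flange",.006,(369.7,199.3),(148,226)); P("rim",.083,(376.3,182.3),(139.5,220.5))
P("hole",.055,(295,202.3),(219.3,201)); P("stubL",.095,(314,191),(201.7,200.5)); P("stubR",.095,(278.3,196.3),(234.7,193))
for i,(a,b) in enumerate([(None,(292.7,157.3)),((181.7,249.3),(316,159)),(None,(312,199)),((219.7,213.3),(288.7,196.7))]): P("restc%d"%i,.008,a,b)
P("restc far left",.008,(207.7,254),(292.7,157.3))
P("tip",.011,(120.3,202.7),(384.3,198.7)); P("cap",.011,(117.7,147),(409,261))
P("spool",.04,(241,154),(277,257)); P("driver",.005,(198,150),(325,280))
E
```

```text
flange [0.5056 0.3618] [0.505  0.3625]
rim [0.5029 0.3615] [0.5097 0.3642]
hole [0.562  0.1579] [0.564  0.1567]
stubL [0.5503 0.2018] [0.5583 0.1993]
stubR [0.5729 0.1141] [0.577  0.1125]
restc0 None [ 0.7    -0.0536]
restc1 [ 0.6939 -0.1185] [ 0.6937 -0.1215]
restc2 None [ 0.5747 -0.1042]
restc3 [ 0.5825 -0.037 ] [ 0.5825 -0.0378]
restc far left [ 0.7014 -0.0516] [ 0.7    -0.0536]
tip [ 0.5727 -0.3067] [ 0.5716 -0.3097]
cap [ 0.3843 -0.3643] [ 0.3955 -0.3628]
spool [0.4046 0.0027] [0.4109 0.0024]
driver [ 0.3721 -0.1288] [ 0.3479 -0.1297]
```

```bash
cat >> h.py <<'E'
from scipy.spatial.transform import Rotation as Ro
def Rdown(ya):  # tool down, y axis at world angle ya
    y=np.array([np.cos(ya),np.sin(ya),0]);z=np.array([0,0,-1.]);return np.c_[np.cross(y,z),y,z]
def goto(p,R,st=None):
    st=st or manip.read_state();R0=np.array(st["ee_rot"]);p0=np.array(st["ee_pos"])
    print("rot",Ro.from_matrix(R0.T@R).as_rotvec().round(3),"then mm",(R.T@(np.array(p)-p0)*1000).round(1),"| before-rot mm",(R0.T@(np.array(p)-p0)*1000).round(1))
def wcam():
    st=manip.read_state();c=manip.read_camera("wrist")
    T=np.eye(4);T[:3,:3]=st["ee_rot"];T[:3,3]=st["ee_pos"]
    M=np.linalg.inv(T@np.array(c["tool_from_camera"]));c["R"]=M[:3,:3];c["t"]=M[:3,3];return c
E
python3 - <<'E'
from h import *
a=np.arctan2(.233,.972)
goto([.509,.357,.25],Rdown(a))
c=wcam();print(c["tool_from_camera"],K(c))
E
```

```text
rot [ 0.    -0.     1.067] then mm [-362.5  252.2  -28.9] | before-rot mm [-395.9 -195.6  -28.9]
[[ 1.24153142e-04 -9.53679657e-01 -3.00824030e-01  7.78485037e-02]
 [ 9.99999936e-01  2.19517942e-04 -2.83210956e-04 -3.04028105e-05]
 [ 3.36128799e-04 -3.00823975e-01  9.53679623e-01 -1.53053188e-01]
 [ 0.00000000e+00  0.00000000e+00  0.00000000e+00  1.00000000e+00]] (np.float64(342.09316479143087), 257.4558178099471, 191.2957908075681)
```

>>> arm_command --linear '[[-32, -16, -10], [-32, -16, -10], [-32, -16, -10], [-33, -16, 0], [-33, -16, 0]]' --dr '[[0, 0, 0], [0, 0, 0], [0, 0, 0], [0, 0, 0], [0, 0, 0]]' --claw '[0.2, 0.2, 0.2, 0.2, 0.2]' --force 50

```text
time_s: 1.75
ee_pos: [0.3153, 0.53, 0.2519]
ee_rot: [[-0.964, 0.265, 0.001], [0.265, 0.964, 0.001], [-0.001, 0.002, -1.0]]
force: [0.4, 0.2, 0.0]
finger_gap: 0.0511
gripper_force: 0.0
```

>>> arm_command --linear '[[-33, -17, 0], [-33, -17, 0], [-33, -17, 0], [-33, -16, 0], [-33, -16, 0]]' --dr '[[0, 0, 0], [0, 0, 0], [0, 0, 0], [0, 0, 0], [0, 0, 0]]' --claw '[0.2, 0.2, 0.2, 0.2, 0.2]'

```text
time_s: 2.25
ee_pos: [0.4522, 0.4057, 0.2513]
ee_rot: [[-0.964, 0.266, 0.0], [0.266, 0.964, 0.0], [-0.0, 0.0, -1.0]]
force: [-0.4, 1.0, 0.9]
finger_gap: 0.0514
gripper_force: 0.0
```

>>> arm_command --linear '[[-33, -16, 0], [-33, -16, 0], [0, 0, 0], [0, 0, 0], [0, 0, 0]]' --dr '[[0, 0, 0.14], [0, 0, 0.14], [0, 0, 0.14], [0, 0, 0.14], [0, 0, 0.14]]' --claw '[0.2, 0.2, 0.2, 0.2, 0.2]'

```text
time_s: 2.75
ee_pos: [0.5032, 0.3542, 0.2511]
ee_rot: [[-0.561, 0.828, -0.0], [0.828, 0.561, 0.0], [0.0, 0.0, -1.0]]
force: [-0.4, -0.2, 0.7]
finger_gap: 0.0514
gripper_force: 0.0
```

>>> arm_command --linear '[[0, 0, 0], [0, 0, 0], [0, 0, 0], [0, 0, 0]]' --dr '[[0, 0, 0.14], [0, 0, 0.14], [0, 0, 0.09], [0, 0, 0]]' --claw '[0.2, 0.2, 0.2, 0.2]'

```text
time_s: 3.15
ee_pos: [0.5027, 0.3547, 0.2511]
ee_rot: [[-0.23, 0.973, 0.0], [0.973, 0.23, 0.0], [-0.0, 0.0, -1.0]]
force: [0.4, 0.1, -0.4]
finger_gap: 0.051
gripper_force: 0.0
```

```bash
python3 - <<'E'
from h import *
goto([.509,.357,.25],Rdown(np.arctan2(.233,.972)))
c=wcam();save(c,"w1");import pickle;pickle.dump(c,open("w1.pkl","wb"))
for l in("tube","cup"):print(l,[(round(x["p"],2),(np.array(x["rect"])*[512,384,512,384]).round(1)) for x in manip.look_for(l,"wrist")])
for X in([.509,.356,.138],[.5055,.362,.083]):print(proj(c,X))
E
```

```text
rot [ 0.     0.    -0.004] then mm [0.7 6.6 1.1] | before-rot mm [0.8 6.6 1.1]
tube [(0.95, array([258.2, 145.4, 280.1, 189.5]))]
cup [(0.96, array([231.5, 120. , 288.3, 178.7])), (0.66, array([179.5,   5.2, 244.1,  76.7])), (0.63, array([131.8,  92.2, 199.3, 154.1]))]
(np.float64(266.3787395643634), np.float64(183.62442134184383))
(np.float64(262.98483227552083), np.float64(160.8505758390837))
```

View pics/w1.png

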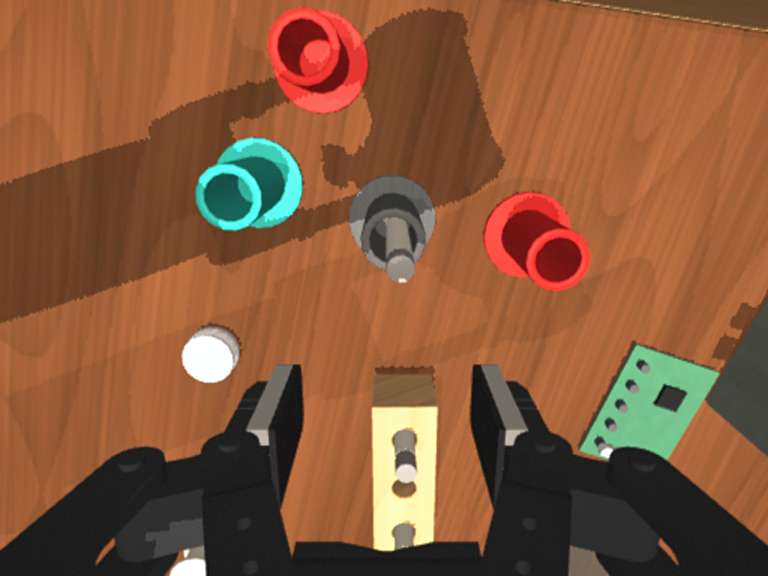

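The wrist view shows the tube's cap at (401,267) and the cup rim at (391,240). The rack's free hole is at (404,488), with the fingers closing across the rack.

```bash
python3 - <<'E'
from h import *
import pickle
c=pickle.load(open("w1.pkl","rb"))
q=lambda u,v,z:atz(c,u/1.5,v/1.5,z).round(4)
tt=q(401,266,.138);print("tube",tt,"rim",q(391,240,.083),"flange",q(392,216,.006),"hole",q(404,488,.055),"stub",q(404,472,.095))
goto([tt[0],tt[1],.126],Rdown(np.arctan2(.233,.972)))
E
```

```text
tube [0.5085 0.3613 0.138 ] rim [0.5031 0.3623 0.083 ] flange [0.5039 0.3648 0.006 ] hole [0.563  0.1584 0.055 ] stub [0.5507 0.2028 0.095 ]
rot [ 0.    -0.    -0.001] then mm [  5.    7.1 125.1] | before-rot mm [  5.    7.1 125.1]
```

>>> arm_command --linear '[[5, 7, 20], [0, 0, 35], [0, 0, 35], [0, 0, 35], [0, 0, 0]]' --dr '[[0, 0, 0], [0, 0, 0], [0, 0, 0], [0, 0, 0], [0, 0, 0]]' --claw '[0.2, 0.2, 0.2, 0.2, 0.2]'

```text
time_s: 3.8
ee_pos: [0.5043, 0.3586, 0.1199]
ee_rot: [[-0.231, 0.973, -0.01], [0.973, 0.231, -0.006], [-0.004, -0.011, -1.0]]
force: [-0.8, -0.3, -0.7]
finger_gap: 0.0509
gripper_force: 0.0
```

>>> arm_command --linear '[[0, 0, 0], [0, 0, 0], [0, 0, 0], [0, 0, 0], [0, 0, 0]]' --dr '[[0, 0, 0], [0, 0, 0], [0, 0, 0], [0, 0, 0], [0, 0, 0]]' --claw '[-1, -1, -1, -1, -1]' --force 40

```text
time_s: 4.3
ee_pos: [0.5093, 0.3618, 0.1279]
ee_rot: [[-0.23, 0.973, 0.002], [0.973, 0.23, 0.002], [0.001, 0.003, -1.0]]
force: [0.8, -0.1, 2.6]
finger_gap: -0.0001
gripper_force: 1.2
```

>>> arm_command --linear '[[0, 0, -15], [0, 0, -30], [0, 0, -30], [0, 0, -30], [0, 0, 0]]' --dr '[[0, 0, 0], [0, 0, 0], [0, 0, 0], [0, 0, 0], [0, 0, 0]]' --claw '[-1, -1, -1, -1, -1]'

```text
time_s: 4.8
ee_pos: [0.5113, 0.3632, 0.2385]
ee_rot: [[-0.23, 0.973, 0.009], [0.973, 0.23, 0.006], [0.004, 0.01, -1.0]]
force: [0.6, 0.7, 1.0]
finger_gap: 0.0002
gripper_force: 0.0
```

```bash
python3 - <<'E'
from h import *
goto([.5635,.158,.24],Rdown(np.arctan2(.233,.972)))
c=wcam();save(c,"w2");s=manip.read_camera("scene");cv2.imwrite("pics/s2.png",cv2.resize(s["img"][130:230,330:430,::-1],(500,500)))
a=cv2.imread("pics/w2.png")[:,100:600];cv2.imwrite("pics/m2.png",np.hstack([cv2.resize(a,(400,460)),cv2.resize(cv2.imread("pics/s2.png"),(400,460))]))
E
```

```text
rot [ 0.01  -0.004 -0.003] then mm [-211.7    2.9   -1.5] | before-rot mm [-211.7    3.6   -2.3]
```

View pics/m2.png

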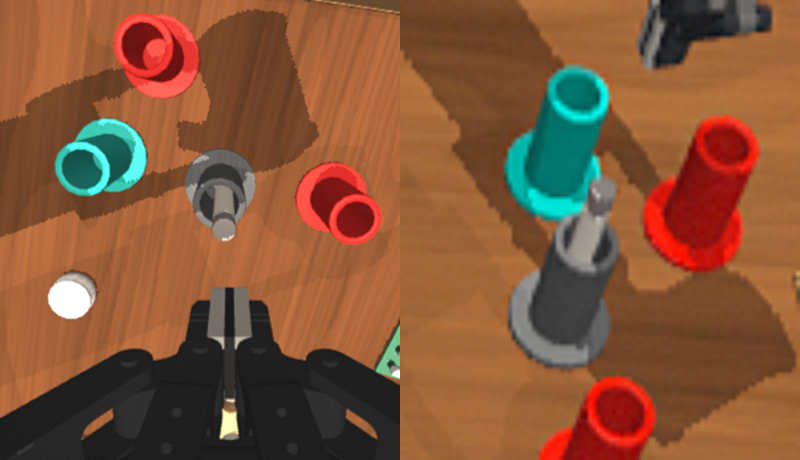

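```bash
python3 - <<'E'
from h import *
st=manip.read_state();p=np.array(st["ee_pos"]);R=np.array(st["ee_rot"]);print(p)
c=wcam();s=manip.read_camera("scene");t=manip.read_camera("top")
out=[]
for k in(s,t,c):
    im=cv2.resize(k["img"],None,fx=3,fy=3,interpolation=cv2.INTER_CUBIC)
    P=[proj(k,p+R@np.array(v)) for v in([0,0,0],[0,0,.025])]
    print(P,"tube",proj(k,[.5085,.3573,.138]))
    for (u,v),col in zip(P,((255,0,255),(0,255,0))): cv2.circle(im,(int(3*u),int(3*v)),5,col,-1)
    u,v=[int(3*x) for x in proj(k,[.509,.357,.138])]
    cv2.circle(im,(u,v),4,(255,255,0),-1)
    u0,v0=max(0,min(u-100,1536-266)),max(0,min(v-250,1152-500));out.append(im[v0:v0+500,u0:u0+266]);print(u0/3,v0/3)
cv2.imwrite("pics/m3.png",np.hstack(out)[:,:,::-1])
print([(x["p"],np.array(x["rect"])*[512,384,512,384]) for x in manip.look_for("tube","wrist")])
E
```

```text
[0.50902692 0.36168619 0.23312129]
[(np.float64(392.53273257291164), np.float64(146.51771178348108)), (np.float64(389.6014167101001), np.float64(153.52063852917928))] tube (np.float64(380.1089824922799), np.float64(171.24352141441904))
346.6666666666667 88.0
[(np.float64(121.02660102547955), np.float64(211.29989840068322)), (np.float64(124.68816382992975), np.float64(213.0580587710814))] tube (np.float64(135.76813526196446), np.float64(217.7897364836029))
102.33333333333333 134.0
[(np.float64(258.770027286346), np.float64(247.36021230960762)), (np.float64(258.68428618635505), np.float64(227.07338967230828))] tube (np.float64(256.1520519173609), np.float64(195.33005550681423))
223.33333333333334 112.33333333333333
[(0.96, array([247.808 , 152.9856, 268.6976, 205.0176]))]
```

View pics/m3.png

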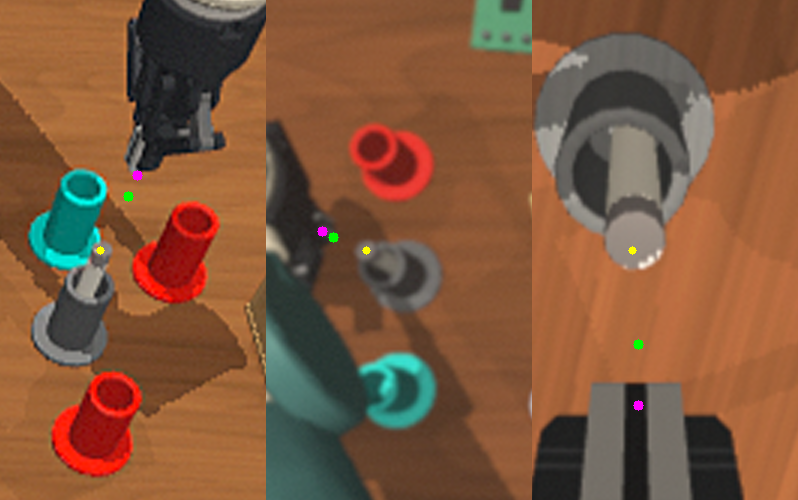

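The picture shows the shut fingertips about 12 mm behind the reported TCP, not 25 mm ahead. The gripper therefore closed just above the tube. I'll take the grasp point as about 31 mm behind the reported TCP and try again lower, with the tube's top at about (0.5095, 0.359).

>>> arm_command --linear '[[-2, 0, 0], [0, 0, 25], [0, 0, 25], [0, 0, 25], [0, 0, 25]]' --dr '[[0, 0, 0], [0, 0, 0], [0, 0, 0], [0, 0, 0], [0, 0, 0]]' --claw '[0.2, 0.2, 0.2, 0.2, 0.2]'

```text
time_s: 5.6
ee_pos: [0.5084, 0.3589, 0.1294]
ee_rot: [[-0.23, 0.973, -0.001], [0.973, 0.23, -0.001], [-0.0, -0.001, -1.0]]
force: [0.3, -0.1, -0.9]
finger_gap: 0.0513
gripper_force: 0.0
```

>>> arm_command --linear '[[0, 0, 25], [0, 0, 19], [0, 0, 0], [0, 0, 0]]' --dr '[[0, 0, 0], [0, 0, 0], [0, 0, 0], [0, 0, 0]]' --claw '[0.2, 0.2, 0.2, 0.2]'

```text
time_s: 6.0
ee_pos: [0.5084, 0.3589, 0.0864]
ee_rot: [[-0.23, 0.973, -0.002], [0.973, 0.23, -0.001], [-0.001, -0.002, -1.0]]
force: [-0.1, -0.7, 0.3]
finger_gap: 0.0512
gripper_force: 0.0
```

>>> arm_command --linear '[[0, 0, 0], [0, 0, 0], [0, 0, 0], [0, 0, 0], [0, 0, 0]]' --dr '[[0, 0, 0], [0, 0, 0], [0, 0, 0], [0, 0, 0], [0, 0, 0]]' --claw '[-1, -1, -1, -1, -1]' --force 40

```text
time_s: 6.5
ee_pos: [0.5097, 0.3599, 0.0888]
ee_rot: [[-0.23, 0.973, 0.002], [0.973, 0.23, 0.001], [0.001, 0.002, -1.0]]
force: [-0.2, -0.4, 6.1]
finger_gap: 0.0151
gripper_force: 39.1
```

>>> arm_command --linear '[[0, 0, -20], [0, 0, -30], [0, 0, -30], [0, 0, -30], [-20, 0, 0]]' --dr '[[0, 0, 0], [0, 0, 0], [0, 0, 0], [0, 0, 0], [0, 0, 0]]' --claw '[-1, -1, -1, -1, -1]'

```text
time_s: 7.0
ee_pos: [0.516, 0.3431, 0.2031]
ee_rot: [[-0.232, 0.973, 0.008], [0.973, 0.232, 0.006], [0.004, 0.01, -1.0]]
force: [1.6, 0.3, -0.0]
finger_gap: 0.0149
gripper_force: 39.1
```

>>> arm_command --linear '[[-40, 1, 0], [-40, 1, 0], [-40, 1, 0], [-40, 1, 0], [-29, 1, 0]]' --dr '[[0, 0, 0], [0, 0, 0], [0, 0, 0], [0, 0, 0], [0, 0, 0]]' --claw '[-1, -1, -1, -1, -1]'

```text
time_s: 7.5
ee_pos: [0.5619, 0.1547, 0.197]
ee_rot: [[-0.229, 0.973, 0.0], [0.973, 0.229, -0.001], [-0.001, 0.0, -1.0]]
force: [-0.6, 0.3, -0.5]
finger_gap: 0.0147
gripper_force: 39.1
```

>>> arm_command --linear '[[0, 0, 0], [0, 0, 0], [0, 0, 0]]' --dr '[[0, 0, 0], [0, 0, 0], [0, 0, 0]]' --claw '[-1, -1, -1]'

```text
time_s: 7.8
ee_pos: [0.5615, 0.1578, 0.197]
ee_rot: [[-0.23, 0.973, -0.0], [0.973, 0.23, 0.0], [0.0, -0.0, -1.0]]
force: [0.5, 0.7, -0.8]
finger_gap: 0.0154
gripper_force: 39.1
```

```bash
python3 - <<'E'
from h import *
goto([.563,.158,.091],Rdown(np.arctan2(.233,.972)))
c=wcam();s=manip.read_camera("scene");t=manip.read_camera("top")
out=[]
for k in(s,t,c):
    u,v=[int(x) for x in proj(k,[.563,.158,.1])]
    u0=min(max(0,u-33),512-66);v0=min(max(0,v-62),384-125)
    out.append(cv2.resize(k["img"][v0:v0+125,u0:u0+66],(264,500),interpolation=cv2.INTER_CUBIC));print(u0,v0,proj(k,[.563,.158,.055]))
cv2.imwrite("pics/m4.png",np.hstack(out)[:,:,::-1])
E
```

```text
rot [-0.    -0.    -0.003] then mm [ -0.2   1.5 106. ] | before-rot mm [ -0.2   1.5 106. ]
263 131 (np.float64(295.01995082144873), np.float64(202.64489627247337))
184 136 (np.float64(218.81059686763928), np.float64(201.3747898340263))
227 127 (np.float64(260.2040547040246), np.float64(174.55622815882026))
```

View pics/m4.png

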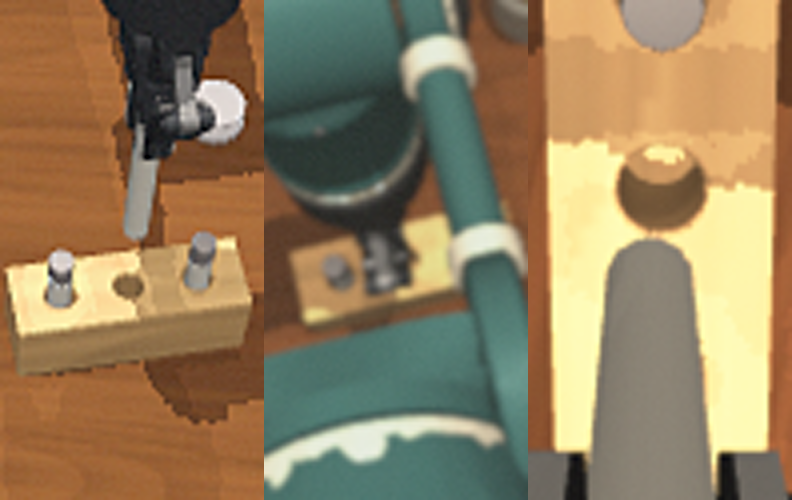

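>>> arm_command --linear '[[0.3, 1.5, 15], [0, 0, 25], [0, 0, 25], [0, 0, 20], [0, 0, 18]]' --dr '[[0, 0, 0], [0, 0, 0], [0, 0, 0], [0, 0, 0], [0, 0, 0]]' --claw '[-1, -1, -1, -1, -1]'

```text
time_s: 8.45
ee_pos: [0.562, 0.1581, 0.0915]
ee_rot: [[-0.231, 0.973, -0.002], [0.973, 0.231, -0.0], [0.0, -0.002, -1.0]]
force: [0.4, -0.8, -0.4]
finger_gap: 0.0151
gripper_force: 39.1
```

>>> arm_command --linear '[[0, 0, 0], [0, 0, 0], [0, 0, 0], [0, 0, 0], [0, 0, 0]]' --dr '[[0, 0, 0], [0, 0, 0], [0, 0, 0], [0, 0, 0], [0, 0, 0]]' --claw '[-1, -0.4, -0.4, -0.4, -0.4]'

```text
time_s: 8.95
ee_pos: [0.5635, 0.1579, 0.0947]
ee_rot: [[-0.23, 0.973, 0.001], [0.973, 0.23, 0.0], [-0.0, 0.001, -1.0]]
force: [1.0, -0.2, -1.1]
finger_gap: 0.0258
gripper_force: 0.0
```

>>> arm_command --linear '[[0, 0, -20], [0, 0, -35], [0, 0, -35], [-24, -11, -20], [-40, -19, 0]]' --dr '[[0, 0, 0], [0, 0, 0], [0, 0, 0], [0, 0, 0], [0, 0, 0]]' --claw '[-0.4, -0.4, -0.4, 0.3, 0.3]'

```text
time_s: 9.45
ee_pos: [0.5521, 0.0899, 0.2094]
ee_rot: [[-0.233, 0.972, 0.01], [0.972, 0.233, 0.002], [-0.0, 0.01, -1.0]]
force: [-0.1, -1.0, -0.3]
finger_gap: 0.0538
gripper_force: 0.0
```

>>> arm_command --linear '[[-40, -19, 0], [-40, -19, 0], [-40, -19, 0], [-40, -19, 0], [-40, -19, 0]]' --dr '[[0, 0, 0], [0, 0, 0], [0, 0, 0], [0, 0, 0], [0, 0, 0]]' --claw '[0.3, 0.3, 0.3, 0.3, 0.3]'

```text
time_s: 9.95
ee_pos: [0.5017, -0.1296, 0.2048]
ee_rot: [[-0.23, 0.973, 0.001], [0.973, 0.23, -0.0], [-0.001, 0.001, -1.0]]
force: [1.3, 0.5, -0.5]
finger_gap: 0.0557
gripper_force: 0.0
```

>>> arm_command --linear '[[-40, -19, 0], [-40, -19, 0], [-40, -20, 0], [-40, -20, 0], [-40, -20, 0]]' --dr '[[0, 0, 0], [0, 0, 0], [0, 0, 0.15], [0, 0, 0], [0, 0, 0]]' --claw '[0.3, 0.3, 0.3, 0.3, 0.3]'

```text
time_s: 10.45
ee_pos: [0.4394, -0.3429, 0.2047]
ee_rot: [[-0.082, 0.997, 0.001], [0.997, 0.082, -0.001], [-0.001, 0.001, -1.0]]
force: [0.2, 0.4, -1.3]
finger_gap: 0.0555
gripper_force: 0.0
```

>>> arm_command --linear '[[0, 0, 0], [0, 0, 0], [0, 0, 0], [0, 0, 0], [0, 0, 0]]' --dr '[[0, 0, 0.15], [0, 0, 0.15], [0, 0, 0.15], [0, 0, 0.15], [0, 0, 0.15]]' --claw '[0.3, 0.3, 0.3, 0.3, 0.3]'

```text
time_s: 10.95
ee_pos: [0.44, -0.3413, 0.2045]
ee_rot: [[0.625, 0.781, 0.001], [0.781, -0.625, -0.0], [0.0, 0.001, -1.0]]
force: [-0.1, -0.1, -0.2]
finger_gap: 0.0555
gripper_force: 0.0
```

>>> arm_command --linear '[[0, 0, 0], [0, 0, 0], [0, 0, 0], [0, 0, 0], [0, 0, 0]]' --dr '[[0, 0, 0.15], [0, 0, 0.15], [0, 0, 0.15], [0, 0, 0.15], [0, 0, 0]]' --claw '[0.3, 0.3, 0.3, 0.3, 0.3]'

```text
time_s: 11.45
ee_pos: [0.4401, -0.3412, 0.2045]
ee_rot: [[0.955, 0.298, 0.001], [0.298, -0.955, -0.0], [0.0, 0.001, -1.0]]
force: [-0.5, -0.5, -0.5]
finger_gap: 0.0554
gripper_force: 0.0
```

```bash
python3 - <<'E'
from h import *
print(manip.read_state()["joint_pos"].round(2))
ya=np.arctan2(-.955,.29)
goto([.453,-.345,.17],Rdown(ya))
c=wcam();s=manip.read_camera("scene")
import pickle;pickle.dump(c,open("w5.pkl","wb"))
k=s;u,v=295,195
a=cv2.resize(c["img"],(533,400));b=cv2.resize(s["img"][150:250,262:328],(264,400))
cv2.imwrite("pics/m5.png",np.hstack([a,b])[:,:,::-1])
for n in([.572,-.308,.011],[.395,-.3635,.011]):print(np.array(proj(c,n))*533/512)
E
```

```text
[-0.7   0.05  1.88  0.    1.21  0.56]
rot [ 0.001 -0.     0.007] then mm [11.3  7.4 34.5] | before-rot mm [11.2  7.5 34.5]
[277.08411052  15.15696193]
[275.95194988 213.99177131]
```

View pics/m5.png

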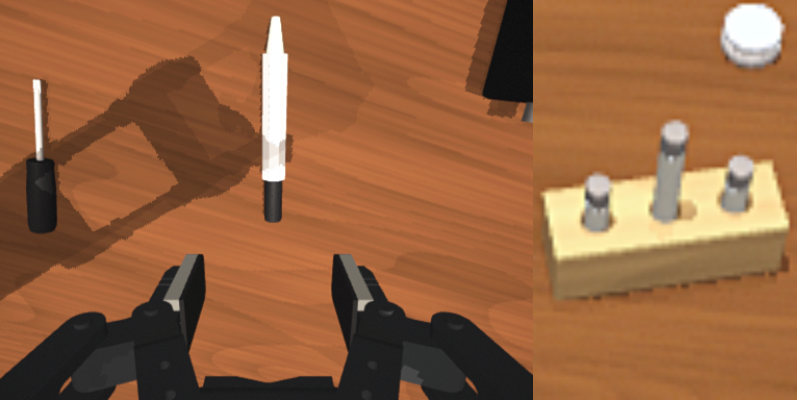

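The tube stands in the rack's middle hole between the stubs. In the wrist view the pump's tip is at (276,17), the barrel/cap border at (273.5,180) and the cap end at (273,221).

```bash
python3 - <<'E'
from h import *
import pickle
c=pickle.load(open("w5.pkl","rb"));k=512/533
tip=atz(c,276*k,17*k,.011);bd=atz(c,273.7*k,180*k,.015);cap=atz(c,273*k,220*k,.013);nb=atz(c,275.5*k,54*k,.015)
print(tip,nb,bd,cap,np.linalg.norm(tip-cap))
d=(tip-cap)[:2];d/=np.linalg.norm(d);ya=np.arctan2(-d[0],d[1]);print("d",d,ya)
# grasp at body +33: 17mm from barrel/cap border toward tip
g=np.r_[bd[:2]+.017*d,.011];m=np.r_[nb[:2]-.065*d,.011];print("g",g,"mid",m, m[:2]-.033*d)
R=Rdown(ya)@Ro.from_euler("y",.6).as_matrix();z=R[:,2];print(z)
goto([g[0],g[1],.17],Rdown(ya))
for zt in(.0,): # real grasp point G=T-.031z ; lowest finger corner = G+.019z , -+.011 x
    pass
tipc=.019*np.cos(.6)+.011*np.sin(.6);gz=tipc+.002
# grasp pt on line through pump normal: keep G above axis along tool z
G=g+(-z)*(gz-.011)/np.cos(.6);T=G+.031*z;print("G",G,"T",T)
goto(T-.06*z,R)
goto(T,R)
E
```

```text
[ 0.57032732 -0.30753631  0.011     ] [ 0.54111605 -0.3163109   0.015     ] [ 0.42989382 -0.34991788  0.015     ] [ 0.3884727  -0.36233378  0.013     ] 0.18994175043612907
d [0.95747623 0.28851217] -1.2781237570910982
g [ 0.44617092 -0.34501317  0.011     ] mid [ 0.4788801  -0.33506419  0.011     ] [ 0.44728338 -0.34458509]
[ 0.54063175  0.16290623 -0.82533561]
rot [ 0.    -0.     0.014] then mm [ 4.8  5.5 34.4] | before-rot mm [ 4.7  5.5 34.4]
G [ 0.43772579 -0.3475579   0.02389244] T [ 0.45448537 -0.34250781 -0.00169296]
rot [-0.004  0.6    0.013] then mm [-105.3    5.5  117.7] | before-rot mm [-20.5   5.1 156.5]
rot [-0.004  0.6    0.013] then mm [-105.3    5.5  177.7] | before-rot mm [ 13.3   5.5 206.1]
```

>>> arm_command --linear '[[0, 0, 0], [0, 0, 0], [0, 0, 0], [0, 0, 0], [-21, 1.5, 23]]' --dr '[[0, 0.15, 0.014], [0, 0.15, 0], [0, 0.15, 0], [0, 0.15, 0], [0, 0, 0]]' --claw '[0.3, 0.3, 0.3, 0.3, 0.3]'

```text
time_s: 12.05
ee_pos: [0.4351, -0.3467, 0.1754]
ee_rot: [[0.789, 0.282, 0.546], [0.236, -0.959, 0.155], [0.568, 0.006, -0.823]]
force: [-0.3, -0.0, -0.9]
finger_gap: 0.0554
gripper_force: 0.0
```

>>> arm_command --linear '[[-21, 1, 23], [-21, 1, 23], [-21, 1, 23], [-21, 1, 23], [0, 0, 0]]' --dr '[[0, 0, 0], [0, 0, 0], [0, 0, 0], [0, 0, 0], [0, 0, 0]]' --claw '[0.3, 0.3, 0.3, 0.3, 0.3]'

```text
time_s: 12.55
ee_pos: [0.4185, -0.3494, 0.0457]
ee_rot: [[0.793, 0.287, 0.537], [0.233, -0.958, 0.167], [0.562, -0.008, -0.827]]
force: [0.6, 0.0, -0.8]
finger_gap: 0.0553
gripper_force: 0.0
```

>>> arm_command --linear '[[0, 0, 0], [0, 0, 0]]' --dr '[[0, 0, 0], [0, 0, 0]]' --claw '[0.3, 0.3]'

```text
time_s: 12.75
ee_pos: [0.4216, -0.3537, 0.0518]
ee_rot: [[0.79, 0.286, 0.542], [0.237, -0.958, 0.16], [0.565, 0.002, -0.825]]
force: [0.5, -0.2, 0.5]
finger_gap: 0.0555
gripper_force: 0.0
```

```bash
python3 - <<'E'
from h import *
ya=-1.278;R=Rdown(ya)@Ro.from_euler("y",.6).as_matrix()
goto([.4545,-.3425,-.0017],R)
c=wcam();f=c["img"]
s=manip.read_camera("scene")
st=manip.read_state();p=st["ee_pos"];A=st["ee_rot"]
u,v=[int(x) for x in proj(s,[.44,-.345,.03])];print(u,v,proj(s,p-.012*A[:,2]),proj(c,[.4885,-.3322,.011]))
cv2.imwrite("pics/m6.png",np.hstack([cv2.resize(f,(512,384)),cv2.resize(s["img"][v-48:v+48,u-36:u+36],(288,384))])[:,:,::-1])
E
```

```text
rot [ 0.004 -0.    -0.001] then mm [-1.5 -1.2 63.8] | before-rot mm [-1.5 -1.5 63.8]
117 158 (np.float64(112.65024764249597), np.float64(144.06714655651018)) (np.float64(255.61904515876503), np.float64(148.45733362136892))
```

View pics/m6.png

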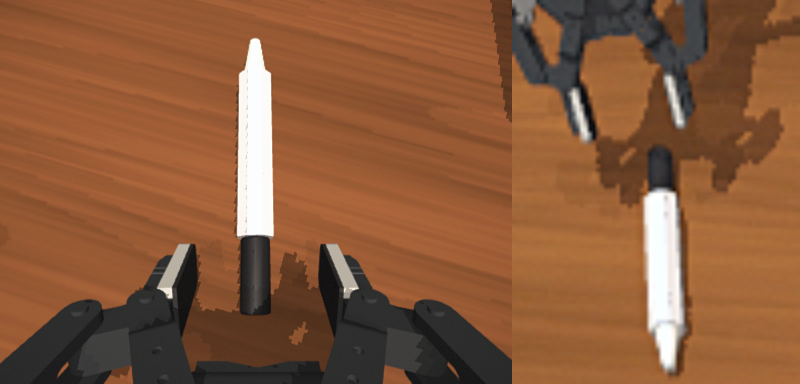

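The pump lies centred between the open fingers: axis column 255, finger middle about 257. I'll advance along the tool and grip.

>>> arm_command --linear '[[-1.5, -1.5, 16], [0, 0, 16], [0, 0, 16], [0, 0, 12], [0, 0, 0]]' --dr '[[0, 0, 0], [0, 0, 0], [0, 0, 0], [0, 0, 0], [0, 0, 0]]' --claw '[0.3, 0.3, 0.3, 0.3, 0.3]'

```text
time_s: 13.35
ee_pos: [0.4514, -0.3393, -0.003]
ee_rot: [[0.793, 0.286, 0.538], [0.234, -0.958, 0.166], [0.563, -0.005, -0.826]]
force: [-1.8, 0.8, -0.6]
finger_gap: 0.0555
gripper_force: 0.0
```

>>> arm_command --linear '[[0, 0, 3], [0, 0, 0], [0, 0, 0]]' --dr '[[0, 0, 0], [0, 0, 0], [0, 0, 0]]' --claw '[0.3, 0.3, 0.3]'

```text
time_s: 13.65
ee_pos: [0.4532, -0.3416, -0.0026]
ee_rot: [[0.792, 0.285, 0.541], [0.235, -0.959, 0.161], [0.564, -0.0, -0.826]]
force: [-0.4, 0.3, 0.0]
finger_gap: 0.0558
gripper_force: 0.0
```

>>> arm_command --linear '[[0, 0, 0], [0, 0, 0], [0, 0, 0], [0, 0, 0], [0, 0, 0]]' --dr '[[0, 0, 0], [0, 0, 0], [0, 0, 0], [0, 0, 0], [0, 0, 0]]' --claw '[-1, -1, -1, -1, -1]' --force 70

```text
time_s: 14.15
ee_pos: [0.4532, -0.3418, -0.0023]
ee_rot: [[0.791, 0.285, 0.541], [0.235, -0.959, 0.161], [0.564, 0.0, -0.825]]
force: [-3.7, -0.9, 4.8]
finger_gap: 0.0201
gripper_force: 69.2
```

```bash
python3 - <<'E'
from h import *
st=manip.read_state();p=st["ee_pos"];A=st["ee_rot"];print(p,A.round(3),st["joint_pos"].round(2),st["force"])
# pump points in tool frame
mid=np.array([.4782,-.3354,.011]);d=np.array([.9575,.2885,0])
print("tip tool",A.T@(mid+.095*d-p),"cap",A.T@(mid-.095*d-p))
E
```

```text
[ 0.45319428 -0.34177831 -0.00230602] [[ 0.791  0.285  0.541]
 [ 0.235 -0.959  0.161]
 [ 0.564  0.    -0.825]] [-1.05  0.27  2.23  0.95  0.74 -0.52] [-3.69630684 -0.90366998  4.82222409]
tip tool [0.10721889 0.00063255 0.05719151] cap [-0.04962529  0.00138034 -0.05004996]
```

>>> arm_command --linear '[[11, 0, -16], [22.5, 0, -33], [22.5, 0, -33], [22.5, 0, -33], [22.5, 0, -33]]' --dr '[[0, 0, 0], [0, 0, 0], [0, 0, 0], [0, 0, 0], [0, 0, 0]]' --claw '[-1, -1, -1, -1, -1]'

```text
time_s: 14.65
ee_pos: [0.4525, -0.3408, 0.1771]
ee_rot: [[0.792, 0.285, 0.54], [0.234, -0.959, 0.162], [0.563, -0.002, -0.826]]
force: [0.9, -0.6, -0.7]
finger_gap: 0.0203
gripper_force: 68.7
```

>>> arm_command --linear '[[0, 0, 0], [0, 0, 0], [0, 0, 0], [0, 0, 0], [0, 0, 0]]' --dr '[[0, -0.13, 0], [0, -0.13, 0], [0, -0.13, 0], [0, -0.13, 0], [0, -0.13, 0]]' --claw '[-1, -1, -1, -1, -1]'

```text
time_s: 15.15
ee_pos: [0.4532, -0.3416, 0.1772]
ee_rot: [[0.957, 0.284, -0.052], [0.284, -0.959, -0.017], [-0.055, 0.001, -0.998]]
force: [0.3, 0.3, -0.7]
finger_gap: 0.02
gripper_force: 68.6
```

>>> arm_command --linear '[[0, 0, 0], [0, 0, 0], [0, 0, 0]]' --dr '[[0, -0.135, 0], [0, 0, 0], [0, 0, 0]]' --claw '[-1, -1, -1]'

```text
time_s: 15.45
ee_pos: [0.4533, -0.3404, 0.175]
ee_rot: [[0.941, 0.287, -0.177], [0.283, -0.958, -0.05], [-0.184, -0.003, -0.983]]
force: [0.1, 0.3, -1.0]
finger_gap: 0.0202
gripper_force: 68.7
```

```bash
cat >>h.py <<'E'
TIP=np.array([.1072,.0006,.0572]);CAP=np.array([-.0496,.0014,-.0500])
STOP=np.array([.6674,-.0835,.040]);RX=np.array([.990,-.139,0])
AX=(-RX+[0,0,1])/2**.5
RP=Rdown(np.arctan2(-.990,-.139))@Ro.from_euler("y",-.185).as_matrix()
E
python3 - <<'E'
from h import *
print(RP@(CAP-TIP)/.19,AX)
st=manip.read_state();print(st["joint_pos"].round(2),st["ee_pos"],st["finger_gap"])
goto(STOP+.01*AX+[0,0,.10]-RP@TIP,RP,st)
c=wcam();cv2.imwrite("pics/w7.png",c["img"][:,:,::-1])
p=st["ee_pos"];A=st["ee_rot"]
print([proj(c,p+A@x) for x in (TIP,CAP)])
s=manip.read_camera("scene");print([proj(s,p+A@x) for x in (TIP,CAP)])
cv2.imwrite("pics/m7.png",np.hstack([c["img"],cv2.resize(s["img"][84:212,50:146],(288,384))])[:,:,::-1])
E
```

```text
[-0.7011108   0.09418696  0.70638728] [-0.70003571  0.09828784  0.70710678]
[-0.6   0.18  1.81 -0.15  1.28  0.73] [ 0.45330331 -0.34037044  0.1749567 ] 0.020169011082995115
rot [0.076 0.001 0.424] then mm [  64.3 -284.7  -60.9] | before-rot mm [ 174.5 -227.9  -80.9]
[(np.float64(259.1492713779605), np.float64(25.287430696339783)), (np.float64(261.5653777733273), np.float64(414.8695419803836))]
[(np.float64(110.99569654405292), np.float64(174.78306028212648)), (np.float64(93.13600197646545), np.float64(99.18122054200045))]
```

View pics/m7.png

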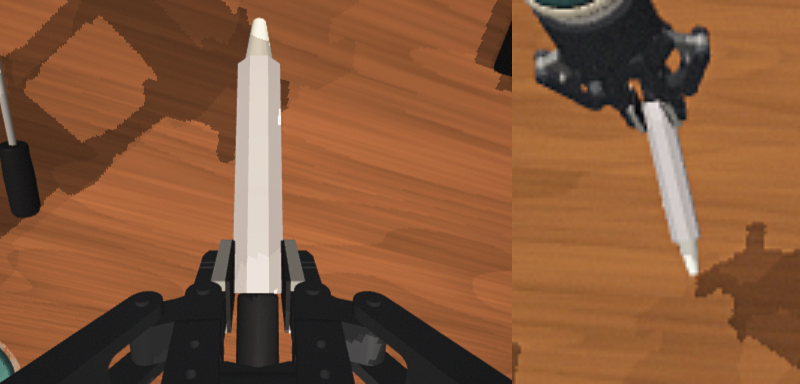

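The pump is held as intended and its tip is within a few mm of the model: wrist (260,19) against (259,25) predicted. I'll carry it to above the rest.

>>> arm_command --linear '[[0, 0, -20], [0, 0, -20], [0, 0, -21], [16, -40, 0], [16, -41, 0]]' --dr '[[0.025, 0, 0.141], [0.025, 0, 0.141], [0.026, 0, 0.142], [0, 0, 0], [0, 0, 0]]' --claw '[-1, -1, -1, -1, -1]'

```text
time_s: 16.05
ee_pos: [0.5062, -0.2658, 0.2318]
ee_rot: [[0.973, -0.148, -0.178], [-0.146, -0.989, 0.024], [-0.18, 0.003, -0.984]]
force: [0.1, 0.1, -2.2]
finger_gap: 0.0201
gripper_force: 68.8
```

>>> arm_command --linear '[[16, -41, 0], [16, -41, 0], [0, -41, 0], [0, -41, 0], [0, -40, 0]]' --dr '[[0, 0, 0], [0, 0, 0], [0, 0, 0], [0, 0, 0], [0, 0, 0]]' --claw '[-1, -1, -1, -1, -1]'

```text
time_s: 16.55
ee_pos: [0.5658, -0.0662, 0.224]
ee_rot: [[0.973, -0.144, -0.181], [-0.142, -0.99, 0.025], [-0.183, 0.001, -0.983]]
force: [0.9, 0.0, -0.9]
finger_gap: 0.0201
gripper_force: 68.8
```

>>> arm_command --linear '[[0, 0, 0], [0, 0, 0], [0, 0, 0]]' --dr '[[0, 0, 0], [0, 0, 0], [0, 0, 0]]' --claw '[-1, -1, -1]'

```text
time_s: 16.85
ee_pos: [0.5661, -0.0681, 0.224]
ee_rot: [[0.973, -0.143, -0.182], [-0.141, -0.99, 0.024], [-0.183, 0.003, -0.983]]
force: [-0.3, -0.2, -0.8]
finger_gap: 0.0195
gripper_force: 68.9
```

```bash
python3 - <<'E'
from h import *
st=manip.read_state()
goto(STOP+.01*AX+[0,0,.10]-RP@TIP,RP,st)
c=wcam();s=manip.read_camera("scene");t=manip.read_camera("top")
p=st["ee_pos"];A=st["ee_rot"]
for k in(c,s,t):print([np.round(x,1) for x in (proj(k,p+A@TIP),proj(k,p+A@CAP),proj(k,STOP),proj(k,STOP+.1*AX))])
import pickle;pickle.dump((c,s),open("w8.pkl","wb"))
cv2.imwrite("pics/m8.png",np.hstack([cv2.resize(c["img"][:,120:380],(390,576)),cv2.resize(s["img"][120:264,150:250],(400,576),interpolation=cv2.INTER_CUBIC)])[:,:,::-1])
E
```

```text
rot [ 0.002 -0.001 -0.005] then mm [0.7 0.6 0.8] | before-rot mm [0.7 0.6 0.8]
[array([258.5,  25.1]), array([261. , 414.7]), array([257.7,   8.9]), array([258.4, 117.3])]
[array([190.6, 210. ]), array([201.1, 126.3]), array([195.6, 235. ]), array([200.6, 196.1])]
[array([310. , 155.5]), array([313.1, 196.1]), array([304.8, 164.7]), array([305.7, 182.9])]
```

View pics/m8.png

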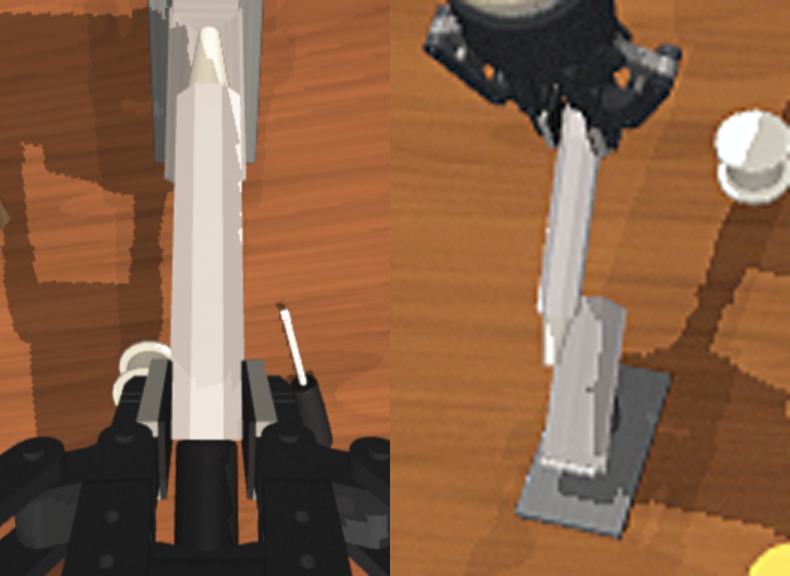

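By my count that was the eleventh picture, one over the limit, so I'll work from numbers and detections from here. It shows the trough centred under the pump to about 1 mm (trough centre column 257, pump 258.5), and the projected stop and upper end fall on the trough. I'll lower the pump now.

>>> arm_command --linear '[[3.6, 0.5, 19.5], [3.6, 0, 19.5], [3.6, 0, 19.5], [2.7, 0, 14.5], [1.8, 0, 10]]' --dr '[[0, 0, 0], [0, 0, 0], [0, 0, 0], [0, 0, 0], [0, 0, 0]]' --claw '[-1, -1, -1, -1, -1]'

```text
time_s: 17.5
ee_pos: [0.5656, -0.0678, 0.1378]
ee_rot: [[0.973, -0.142, -0.184], [-0.14, -0.99, 0.024], [-0.186, 0.002, -0.983]]
force: [-0.6, 0.4, -0.8]
finger_gap: 0.0202
gripper_force: 68.9
```

>>> arm_command --linear '[[0, 0, 0], [0, 0, 0], [0.9, 0, 5], [0, 0, 0], [0, 0, 0]]' --dr '[[0, 0, 0], [0, 0, 0], [0, 0, 0], [0, 0, 0], [0, 0, 0]]' --claw '[-1, -1, -1, -1, -1]'

```text
time_s: 18.0
ee_pos: [0.5665, -0.0672, 0.1346]
ee_rot: [[0.973, -0.141, -0.182], [-0.139, -0.99, 0.024], [-0.184, 0.002, -0.983]]
force: [0.4, 0.6, -0.2]
finger_gap: 0.0197
gripper_force: 68.9
```

```bash
python3 - <<'E'
from h import *
st=manip.read_state();p=st["ee_pos"];A=st["ee_rot"];print((p+A@TIP-STOP)*1000,st["force"],st["joint_pos"].round(2))
goto(STOP-RP@TIP,RP,st)
E
```

```text
[-7.06732657  2.11293428 18.70056661] [ 0.36327723  0.55889827 -0.20249311] [-0.16  0.26  1.78 -0.01  1.28  1.56]
rot [ 0.002 -0.    -0.003] then mm [10.6  1.5 17. ] | before-rot mm [10.6  1.5 17. ]
```

>>> arm_command --linear '[[1, 1, 4], [1, 0, 4], [0, 0, 0], [0, 0, 0]]' --dr '[[0, 0, 0], [0, 0, 0], [0, 0, 0], [0, 0, 0]]' --claw '[-1, -1, -1, -1]'

```text
time_s: 18.4
ee_pos: [0.5663, -0.0683, 0.1256]
ee_rot: [[0.973, -0.141, -0.183], [-0.139, -0.99, 0.024], [-0.185, 0.003, -0.983]]
force: [0.3, 0.5, -1.0]
finger_gap: 0.0199
gripper_force: 68.9
```

>>> arm_command --linear '[[0.5, 0, 2.5], [0, 0, 0], [0, 0, 0]]' --dr '[[0, 0, 0], [0, 0, 0], [0, 0, 0]]' --claw '[-1, -1, -1]'

```text
time_s: 18.7
ee_pos: [0.5669, -0.0683, 0.1235]
ee_rot: [[0.973, -0.141, -0.182], [-0.139, -0.99, 0.024], [-0.184, 0.002, -0.983]]
force: [-0.3, 0.1, -1.7]
finger_gap: 0.0197
gripper_force: 68.9
```

>>> arm_command --linear '[[2, 0, 1.5], [2, 0, 1.5], [0, 0, 0], [0, 0, 0]]' --dr '[[0, 0, 0], [0, 0, 0], [0, 0, 0], [0, 0, 0]]' --claw '[-1, -1, -1, -1]'

```text
time_s: 19.1
ee_pos: [0.5704, -0.0687, 0.1196]
ee_rot: [[0.973, -0.141, -0.182], [-0.139, -0.99, 0.024], [-0.184, 0.002, -0.983]]
force: [0.6, 0.8, -0.1]
finger_gap: 0.0203
gripper_force: 68.9
```

```bash
python3 - <<'E'
from h import *
st=manip.read_state();p=st["ee_pos"];A=st["ee_rot"];print((p+A@TIP-STOP)*1000,st["force"])
goto(STOP-RP@TIP,RP,st)
E
```

```text
[-3.17323813  0.63689041  3.73057553] [ 0.59203557  0.84713002 -0.14219729]
rot [ 0.002 -0.    -0.003] then mm [3.9 0.6 3. ] | before-rot mm [3.9 0.6 3. ]
```

>>> arm_command --linear '[[1.6, 0.3, 1.2], [1.6, 0.3, 1.2], [0, 0, 0], [0, 0, 0]]' --dr '[[0, 0, 0], [0, 0, 0], [0, 0, 0], [0, 0, 0]]' --claw '[-1, -1, -1, -1]'

```text
time_s: 19.5
ee_pos: [0.5719, -0.0691, 0.1181]
ee_rot: [[0.973, -0.142, -0.184], [-0.139, -0.99, 0.025], [-0.186, 0.002, -0.983]]
force: [-2.7, 2.7, 8.2]
finger_gap: 0.0203
gripper_force: 69.8
```

>>> arm_command --linear '[[0.3, 0, 1.5], [0, 0, 0], [0, 0, 0]]' --dr '[[0, 0, 0], [0, 0, 0], [0, 0, 0]]' --claw '[-1, -1, -1]'

```text
time_s: 19.8
ee_pos: [0.5719, -0.069, 0.1179]
ee_rot: [[0.973, -0.141, -0.184], [-0.139, -0.99, 0.025], [-0.186, 0.001, -0.983]]
force: [-6.7, 3.0, 13.8]
finger_gap: 0.0196
gripper_force: 70.5
```

>>> arm_command --linear '[[0.2, 0, 1], [0, 0, 0], [0, 0, 0]]' --dr '[[0, 0, 0], [0, 0, 0], [0, 0, 0]]' --claw '[-1, -1, -1]'

```text
time_s: 20.1
ee_pos: [0.5719, -0.0689, 0.1178]
ee_rot: [[0.973, -0.142, -0.184], [-0.139, -0.99, 0.025], [-0.186, 0.001, -0.983]]
force: [-7.1, 5.3, 18.2]
finger_gap: 0.0198
gripper_force: 70.9
```

>>> arm_command --linear '[[-0.3, -0.5, -1.5], [0, 0, 0], [0, 0, 0], [0, 0, 0], [0, 0, 0]]' --dr '[[0, 0, 0], [0, 0, 0], [0, 0, 0], [0, 0, 0], [0, 0, 0]]' --claw '[-1, -0.4, -0.1, -0.1, -0.1]'

```text
time_s: 20.6
ee_pos: [0.5724, -0.0695, 0.1152]
ee_rot: [[0.973, -0.142, -0.183], [-0.14, -0.99, 0.024], [-0.185, 0.003, -0.983]]
force: [-0.5, -0.4, 0.1]
finger_gap: 0.0387
gripper_force: 0.0
```

>>> arm_command --linear '[[0, 0, -10], [0, 0, -30], [0, 0, -30], [0, 0, -30], [0, 0, 0]]' --dr '[[0, 0, 0], [0, 0, 0], [0, 0, 0], [0, 0, 0], [0, 0, 0]]' --claw '[-0.1, -0.1, -0.1, -0.1, -0.1]'

```text
time_s: 21.1
ee_pos: [0.5949, -0.0723, 0.2201]
ee_rot: [[0.975, -0.141, -0.173], [-0.14, -0.99, 0.022], [-0.174, 0.003, -0.985]]
force: [1.0, -0.7, 0.5]
finger_gap: 0.0386
gripper_force: 0.0
```

```bash
cat >>h.py <<'E'
def pumpmask(c,X0,X1,w=20):
    pass
E
python3 - <<'E'
from h import *
st=manip.read_state();s=manip.read_camera("scene");t=manip.read_camera("top")
for n,k in(("scene",s),("top",t)):
    print(n,[(round(x["p"],2),(np.array(x["rect"])*[512,384,512,384]).round(1)) for x in manip.look_for("pump",n)][:3])
    print([np.round(proj(k,STOP+r*AX),1) for r in(0,.095,.16,.19)])
import pickle;pickle.dump((s,t),open("w9.pkl","wb"))
# axial grasp: G at body +62 => r=157mm from tip; T=G+.031*z, z=-AX
z=-AX;y=np.array([-.139,-.990,0]);RA=np.c_[np.cross(y,z),y,z]
T=STOP+.157*AX+.031*z
goto(T-.11*z,RA,st);goto(T,RA,st);print(T)
E
```

```text
scene [(0.91, array([195.3, 167.7, 208.9, 234.5]))]
[array([195.6, 235. ]), array([200.4, 198.1]), array([203.7, 171.9]), array([205.3, 159.6])]
top []
[array([304.8, 164.7]), array([305.7, 181.9]), array([306.3, 195.4]), array([306.7, 202.1])]
rot [ 0.003  0.96  -0.001] then mm [-75.4   1.  -56.7] | before-rot mm [-89.7   1.2  29.3]
rot [ 0.003  0.96  -0.001] then mm [-75.4   1.   53.3] | before-rot mm [ 0.4  0.8 92.3]
[ 0.5791955  -0.07111573  0.12909545]
```

>>> arm_command --linear '[[0, 0, -15], [0, 0, -15], [0, 0, -15], [0, 0, -12], [0, 0, 0]]' --dr '[[0, 0.137, 0], [0, 0.137, 0], [0, 0.137, 0], [0, 0.137, 0], [0, 0.137, 0]]' --claw '[0, 0, 0, 0, 0]'

```text
time_s: 21.8
ee_pos: [0.5909, -0.0715, 0.2722]
ee_rot: [[0.865, -0.141, 0.481], [-0.122, -0.99, -0.071], [0.486, 0.003, -0.874]]
force: [-0.3, 0.3, 0.1]
finger_gap: 0.0427
gripper_force: 0.0
```

>>> arm_command --linear '[[0, 0, 0], [0, 0, 0], [0, 0, 0], [0, 0, 0]]' --dr '[[0, 0.137, 0], [0, 0.138, 0], [0, 0, 0], [0, 0, 0]]' --claw '[0, 0, 0, 0]'

```text
time_s: 22.2
ee_pos: [0.5889, -0.0712, 0.268]
ee_rot: [[0.711, -0.141, 0.688], [-0.1, -0.99, -0.1], [0.696, 0.002, -0.718]]
force: [1.0, -0.2, 0.3]
finger_gap: 0.0428
gripper_force: 0.0
```

```bash
cat >>h.py <<'E'
yy=np.array([-.139,-.990,0]);RA=np.c_[np.cross(yy,-AX),yy,-AX]
TA=STOP+.126*AX
E
python3 - <<'E'
from h import *
st=manip.read_state();goto(TA+.11*AX,RA,st);print(st["joint_pos"].round(2),st["ee_pos"])
c=wcam();s=manip.read_camera("scene")
print([(x["p"],(np.array(x["rect"])*[512,384,512,384]).round(1)) for n in("scene","wrist") for x in manip.look_for("pump",n)])
for k in(c,s):print([np.round(proj(k,STOP+r*AX),1) for r in(0,.03,.095,.145,.19)])
import pickle;pickle.dump((c,s),open("w10.pkl","wb"))
for r in(.145,.16,.175,.185,.19,.195,.2):
    u,v=proj(s,STOP+r*AX);print(r,s["img"][int(round(v)),int(u)-8:int(u)+9].sum(1)//3)
E
```

```text
rot [ 0.003  0.016 -0.   ] then mm [-105.     1.3  -18.5] | before-rot mm [-105.3    1.4  -16.9]
[-0.18 -0.37  2.31  0.05  0.44  1.5 ] [ 0.58890492 -0.07117751  0.26801452]
[(0.94, array([196. , 157. , 208.7, 236.7])), (0.76, array([241.4, 234.8, 270.2, 368.4])), (0.23, array([226.2, 227.5, 288.6, 324.7]))]
[array([257.9, 239. ]), array([258.1, 251.2]), array([258.4, 285. ]), array([258.8, 321.4]), array([259.3, 367.1])]
[array([195.6, 235. ]), array([197.1, 223.5]), array([200.4, 198.1]), array([203., 178.]), array([205.3, 159.6])]
0.145 [111 112 110 107 128 180 184 202 211 254 186 172 225 230 146 101 108]
0.16 [103 100 114  82  54 105  19  28  34  50  45  31  18  85 106 102 100]
0.175 [ 96 255 251  27  77  96  21  31  31  34  47  33  21  94 106 102 104]
0.185 [219 255  36  82 120  40  30  34  36  35  31  24  41 110 100  98  99]
0.19 [218 255  38 103 118  74  17  30  28  32  24  25  31 109  98 100  98]
0.195 [215 255  40  72 102 102  77  77  76  92  90 109 104  93  92  91  93]
0.2 [213 255  37  57 103 101 100 103 102 101 102 102 103  97  93  92  98]
```

>>> arm_command --linear '[[-35, -0.5, -6], [-35, 0, -6], [-35, 0, -6], [0, 0, 0], [0, 0, 0]]' --dr '[[0, 0.016, 0], [0, 0, 0], [0, 0, 0], [0, 0, 0], [0, 0, 0]]' --claw '[0, 0, 0, 0, 0]'

```text
time_s: 22.9
ee_pos: [0.5058, -0.0591, 0.2107]
ee_rot: [[0.695, -0.141, 0.705], [-0.097, -0.99, -0.103], [0.712, 0.003, -0.702]]
force: [0.3, -0.5, 1.6]
finger_gap: 0.0424
gripper_force: 0.0
```

```bash
python3 - <<'E'
from h import *
st=manip.read_state();goto(TA,RA,st);print(st["joint_pos"].round(2),st["ee_pos"])
c=wcam()
print([(x["p"],(np.array(x["rect"])*[512,384,512,384]).round(1)) for n in("wrist",) for x in manip.look_for("pump",n)])
for k in(c,):print([np.round(proj(k,STOP+r*AX),1) for r in(0,.03,.095,.145,.19)])
for r in(.075,.1,.125,.16,.18):
    u,v=proj(c,STOP+r*AX);print(r,int(u)-30,c["img"][int(round(v)),int(u)-30:int(u)+31].sum(1)//3)
E
```

```text
rot [ 0.004 -0.008  0.   ] then mm [ -5.1   1.7 110.3] | before-rot mm [ -5.9   1.3 110.3]
[-0.19 -0.54  2.53  0.08  0.37  1.46] [ 0.50575131 -0.05908752  0.21072034]
[(0.9, array([239.8, 153.6, 270. , 234.9]))]
[array([258.2, 158.2]), array([258.4, 163.9]), array([258.8, 180. ]), array([259.3, 197.5]), array([259.9, 220. ])]
0.075 228 [ 97  69 117 135 134 128 127 131 137 145 153 159 161 160 161 159 160 170
 198 199 199 197 201 229 242 242 242 242 241 242 241 241 242 241 231 226
 226 226 227 228 228 213 154 147 149 147 148 147 149 161 149 133 133 131
 129 131 130 116 105 106 106]
0.1 228 [ 99  87 120 132 132 125 130 167 204 205 174 164 159 158 157 161 187 199
 198 198 196 200 219 242 242 242 242 242 241 242 241 242 242 240 231 227
 226 226 226 226 228 225 180 149 148 147 147 148 163 197 211 179 144 131
 129 131 132 122  80  87  89]
0.125 229 [112 133 132 131 125  90  84  87  87  85  83  80  85 132 193 201 224 249
 253 254 254 254 229 174 126  98  57  55  75  79 104 126 144 230 254 254
 253 252 250 235 227 226 212 183 139 130 133 137 131 126 132 135 134 130
 133 132 122  92  97  98  97]
0.16 229 [127 135 121  87  84  87  87  86  87  87  77  75  97 192 214  94  25  21
  29  31  30  32  31  33  34  35  35  34  33  38  35  33  34  33  34  30
  30  26  26  98 245 255 241 141 128 132 133 137 133 129 131 133 134 131
 130 133 132 117 105 103 104]
0.18 229 [ 89  84  84  83  84  87  85  86  87  86  87  87  86  73  31  26  32  41
  44  45  43  43  43  43  43  43  42  44  42  42  42  42  42  42  44  47
  43  35  28  26  64 131 133 129 129 133 134 135 132 129 129 133 134 133
 130 133 131 119  81  99 102]
```

>>> arm_command --linear '[[0, -1.3, 15], [-2.5, 0, 20], [-2.5, 0, 25], [0, 0, 25], [0, 0, 15]]' --dr '[[0, -0.008, 0], [0, 0, 0], [0, 0, 0], [0, 0, 0], [0, 0, 0]]' --claw '[0, 0, 0, 0, 0]'

```text
time_s: 23.5
ee_pos: [0.5744, -0.0678, 0.1355]
ee_rot: [[0.701, -0.141, 0.699], [-0.098, -0.99, -0.102], [0.707, 0.003, -0.708]]
force: [-0.4, 0.4, 0.4]
finger_gap: 0.0428
gripper_force: 0.0
```

>>> arm_command --linear '[[0, 0, 5], [0, 0, 0], [0, 0, 0]]' --dr '[[0, 0, 0], [0, 0, 0], [0, 0, 0]]' --claw '[0, 0, 0]'

```text
time_s: 23.8
ee_pos: [0.5755, -0.0678, 0.1323]
ee_rot: [[0.701, -0.141, 0.699], [-0.098, -0.99, -0.102], [0.706, 0.002, -0.708]]
force: [-0.0, 0.8, -0.1]
finger_gap: 0.0424
gripper_force: 0.0
```

```bash
python3 - <<'E'
from h import *
st=manip.read_state();goto(TA,RA,st);print(st["joint_pos"].round(2),st["ee_pos"],st["force"])
s=manip.read_camera("scene");print([(x["p"],(np.array(x["rect"])*[512,384,512,384]).round(1)) for x in manip.look_for("pump","scene")])
E
```

```text
rot [0.003 0.001 0.   ] then mm [0.7 2.8 5.2] | before-rot mm [0.7 2.7 5.2]
[-0.17 -0.21  2.48  0.24  0.09  1.31] [ 0.57549032 -0.06780892  0.13228274] [-0.03265396  0.77641062 -0.08205653]
[(0.83, array([193.3, 159. , 211.6, 236.9]))]
```

>>> arm_command --linear '[[0, 0, 0], [0, 0, 0], [0, 0, 0], [0, 0, 0], [0, 0, 0]]' --dr '[[0, 0, 0], [0, 0, 0], [0, 0, 0], [0, 0, 0], [0, 0, 0]]' --claw '[-1, -1, -1, -1, -1]' --force 90

```text
time_s: 24.4
ee_pos: [0.5746, -0.0682, 0.1324]
ee_rot: [[0.7, -0.142, 0.7], [-0.098, -0.99, -0.102], [0.707, 0.003, -0.707]]
force: [-9.4, -1.4, 8.5]
finger_gap: 0.0167
gripper_force: 87.9
```

>>> arm_command --linear '[[7, 0, -7], [14, 0, -14], [14, 0, -14], [14, 0, -14], [14, 0, -14]]' --dr '[[0, 0, 0], [0, 0, 0], [0, 0, 0], [0, 0, 0], [0, 0, 0]]' --claw '[-1, -1, -1, -1, -1]'

```text
time_s: 24.9
ee_pos: [0.574, -0.0674, 0.2208]
ee_rot: [[0.702, -0.141, 0.698], [-0.098, -0.99, -0.102], [0.705, 0.003, -0.709]]
force: [-0.3, 0.5, -1.4]
finger_gap: 0.0166
gripper_force: 88.6
```

>>> arm_command --linear '[[14, 0, -14], [14, 0, -14], [14, 0, -14], [0, 0, 0], [0, 0, 0]]' --dr '[[0, -0.1, 0], [0, -0.1, 0], [0, -0.1, 0], [0, 0, 0], [0, 0, 0]]' --claw '[-1, -1, -1, -1, -1]'

```text
time_s: 25.4
ee_pos: [0.5813, -0.0683, 0.28]
ee_rot: [[0.876, -0.141, 0.461], [-0.124, -0.99, -0.068], [0.466, 0.003, -0.885]]
force: [-0.3, -0.2, -1.9]
finger_gap: 0.0166
gripper_force: 88.6
```

```bash
python3 - <<'E'
from h import *
st=manip.read_state();print(st["joint_pos"].round(2),st["ee_pos"],st["force"],st["finger_gap"])
p=st["ee_pos"];A=st["ee_rot"];goto([p[0],p[1],.31],Rdown(np.arctan2(-.99,-.139)),st)
E
```

```text
[-0.16 -0.25  2.09  0.01  0.82  1.54] [ 0.5813114  -0.06831311  0.27996877] [-0.3036115  -0.21561643 -1.94147482] 0.016640438195363087
rot [ 0.003 -0.485 -0.002] then mm [  0.   0. -30.] | before-rot mm [ 14.    0.1 -26.6]
```

>>> arm_command --linear '[[0, 0, -8], [0, 0, -8], [0, 0, -8], [0, 0, -8], [0, 0, 0]]' --dr '[[0, -0.121, 0], [0, -0.121, 0], [0, -0.121, 0], [0, -0.122, 0], [0, 0, -0.13]]' --claw '[-1, -1, -1, -1, -1]'

```text
time_s: 25.9
ee_pos: [0.5723, -0.067, 0.3068]
ee_rot: [[1.0, -0.009, -0.008], [-0.009, -1.0, -0.001], [-0.008, 0.001, -1.0]]
force: [-0.4, 0.3, -1.4]
finger_gap: 0.0168
gripper_force: 88.5
```

>>> arm_command --linear '[[0, 0, 0], [0, 0, 0], [0, 0, 0], [0, 0, 0], [0, 0, 0]]' --dr '[[0, 0, -0.13], [0, 0, -0.13], [0, 0, -0.13], [0, 0, -0.14], [0, 0, 0]]' --claw '[-1, -1, -1, -1, -1]'

```text
time_s: 26.4
ee_pos: [0.5695, -0.0665, 0.3068]
ee_rot: [[0.869, 0.496, -0.006], [0.496, -0.869, -0.002], [-0.006, -0.001, -1.0]]
force: [0.2, 0.4, -1.4]
finger_gap: 0.0167
gripper_force: 88.5
```

```bash
python3 - <<'E'
from h import *
st=manip.read_state();print(st["joint_pos"].round(2),st["ee_pos"],st["finger_gap"]);print(st["ee_rot"].round(3))
goto([.505,.363,.31],Rdown(np.radians(-60)),st)
p=st["ee_pos"];A=st["ee_rot"]
s=manip.read_camera("scene");print([(x["p"],(np.array(x["rect"])*[512,384,512,384]).round(1)) for x in manip.look_for("pump","scene")])
print([np.round(proj(s,p+A@[0,0,z]),1) for z in(.131,.101,.0)])
c=wcam();print([(x["p"],(np.array(x["rect"])*[512,384,512,384]).round(1)) for x in manip.look_for("pump","wrist")]);print([np.round(proj(c,p+A@[0,0,z]),1) for z in(.131,.101,.0)])
u,v=proj(s,p+A@[0,0,.131])
for w in range(int(v)-10,int(v)+8,2):print(w,int(u)-12,s["img"][w,int(u)-12:int(u)+13].min(1))
E
```

```text
[-0.16  0.03  1.71 -0.    1.4   0.89] [ 0.56950063 -0.06648514  0.30683892] 0.016658275331209556
[[ 0.869  0.496 -0.006]
 [ 0.496 -0.869 -0.002]
 [-0.006 -0.001 -1.   ]]
rot [-0.001  0.006 -0.005] then mm [ 158.9 -404.2   -3.2] | before-rot mm [ 156.8 -405.    -3.5]
[(0.56, array([192.3, 108.5, 207.5, 173.4])), (0.34, array([261.4, 190.8, 328.2, 227.8]))]
[array([202.3, 170.9]), array([200.8, 163.1]), array([195.2, 133.6])]
[(0.55, array([230.8, 170.6, 283.6, 342.4]))]
[array([257.5, 176.6]), array([257.5, 186.7]), array([257.5, 245.7])]
160 190 [ 58  55  57  54  59 131 158 150 148 150 149 148 149 137 133 112  46  58
  59  56  61  56  58  53  57]
162 190 [ 58  56  50  53  48 112 144 150 148 147 149 149 151 153 128 131  46  52
  57  59  58  61  56  57  66]
164 190 [ 56  59  52  58  56  64 136 154 149 149 149 150 149 153 143 105  45  56
  55  55  57  60  61  62  58]
166 190 [ 56  57  57  58  48  47  54 171 144 147 152 152 152 146 131  47  56  59
  58  55  60  55  57  52  53]
168 190 [ 58  61  60  60  58  50  48 218 206  93 134 137 131 131  65  54  56  60
  58  57  62  59  51  54  54]
170 190 [ 65  60  59  58  58  48  60 255 255  42 134 141 135 131  60  52  56  55
  56  54  53  57  53  54  49]
172 190 [ 57  58  57  59  53  50  46  86  65  23  62  99 118 107  54  57  59  59
  55  58  58  51  51  55  53]
174 190 [57 57 56 55 61 57 58 52 52 49 51 53 50 59 54 54 55 56 55 58 57 53 54 51
 51]
176 190 [59 61 59 59 60 60 62 60 63 61 60 63 59 62 58 62 61 60 62 63 48 54 54 55
 57]
```

>>> arm_command --linear '[[8, -20, -4], [16, -40, 0], [16, -40, 0], [16, -40, 0], [16, -40, 0]]' --dr '[[0, 0.006, 0], [0, 0, 0], [0, 0, 0], [0, 0, 0], [0, 0, 0]]' --claw '[-1, -1, -1, -1, -1]'

```text
time_s: 27.1
ee_pos: [0.5442, 0.1267, 0.3132]
ee_rot: [[0.87, 0.493, 0.003], [0.493, -0.87, 0.001], [0.003, 0.001, -1.0]]
force: [0.8, 0.5, -1.0]
finger_gap: 0.0166
gripper_force: 88.5
```

>>> arm_command --linear '[[16, -40, 0], [16, -40, 0], [16, -40, 0], [16, -40, 0], [16, -40, 0]]' --dr '[[0, 0, 0], [0, 0, 0], [0, 0, 0], [0, 0, 0], [0, 0, 0]]' --claw '[-1, -1, -1, -1, -1]'

```text
time_s: 27.6
ee_pos: [0.5146, 0.3402, 0.3133]
ee_rot: [[0.87, 0.494, 0.003], [0.494, -0.87, 0.001], [0.003, 0.001, -1.0]]
force: [0.9, -0.0, -0.0]
finger_gap: 0.0167
gripper_force: 88.5
```

>>> arm_command --linear '[[6, -24, 0], [0, 0, 0], [0, 0, 0], [0, 0, 0]]' --dr '[[0, 0, 0], [0, 0, 0], [0, 0, 0], [0, 0, 0]]' --claw '[-1, -1, -1, -1]'

```text
time_s: 28.0
ee_pos: [0.5088, 0.3614, 0.3133]
ee_rot: [[0.869, 0.494, 0.003], [0.494, -0.869, 0.0], [0.002, 0.001, -1.0]]
force: [1.0, 0.7, -0.3]
finger_gap: 0.0169
gripper_force: 88.5
```

```bash
python3 - <<'E'
from h import *
st=manip.read_state();goto([.505,.363,.31],Rdown(np.radians(-60)),st)
p=st["ee_pos"];A=st["ee_rot"];print(p,A[:,2].round(3))
c=wcam();L=[("wrist",c)]
for n in("scene","top"):L.append((n,manip.read_camera(n)))
import pickle;pickle.dump((c,L[1][1],L[2][1],p,A),open("w11.pkl","wb"))
C=np.array([.505,.363,0])
for n,k in L:
    print(n,"cup",[(round(x["p"],2),(np.array(x["rect"])*[512,384,512,384]).round(1)) for x in manip.look_for("cup",n)],"tip pred",np.round(proj(k,p+A@[0,0,.131]),1),"rim/flange pred",np.round(proj(k,C+[0,0,.083]),1),np.round(proj(k,C+[0,0,.006]),1))
    P=np.array([proj(k,C+[.021*np.cos(a),.021*np.sin(a),z]) for a in np.arange(0,6.3,.1) for z in(.083,)]+[proj(k,C+[.034*np.cos(a),.034*np.sin(a),.0]) for a in np.arange(0,6.3,.1)])
    print("  cup bbox model",P.min(0).round(1),P.max(0).round(1))
E
```

```text
rot [ 0.001 -0.002 -0.007] then mm [-2.5 -3.3  3.3] | before-rot mm [-2.5 -3.3  3.2]
[0.50879172 0.36141107 0.31325683] [ 0.003  0.    -1.   ]
wrist cup [(0.98, array([229.4, 122.3, 282.2, 174.2])), (0.79, array([133.1, 132.3, 191.4, 192.6])), (0.62, array([263.2,  40.8, 315.3,  96. ])), (0.56, array([193.9, 184.1, 236.3, 245.6]))] tip pred [258.1 176.3] rim/flange pred [254.9 156. ] [255.3 144.5]
  cup bbox model [230.5 118.5] [280.1 173.9]
scene cup [(0.95, array([359.4, 177. , 383.3, 211.4])), (0.77, array([353.7, 141. , 378.3, 177.3])), (0.68, array([389.8, 153.8, 420.8, 189.4])), (0.57, array([362.6, 210.6, 395. , 244.9])), (0.24, array([385.1, 102.2, 413.8, 162.3]))] tip pred [386.5 160.4] rim/flange pred [377. 183.] [370.1 199.2]
  cup bbox model [357.  176.3] [385.3 211.1]
top cup [(0.89, array([129.5, 175.4, 158.8, 198.7])), (0.82, array([128.4, 251.6, 157.6, 278.6])), (0.74, array([131. , 214.4, 162.7, 238.2])), (0.51, array([113.7, 239.5, 124.1, 261.5]))] tip pred [128.4 214.8] rim/flange pred [139.9 222.3] [147.8 226. ]
  cup bbox model [131.9 214.4] [160.4 238.2]
```

```bash
cat > fit.py <<'E'
from h import *
import pickle
d=pickle.load(open("d.pkl","rb"));c,s,t,p,A=pickle.load(open("w11.pkl","rb"))
def model(k,x,y):
    m=np.zeros((384,512),np.uint8);a=np.arange(0,6.3,.1)
    ring=lambda r,z:np.array([proj(k,[x+r*np.cos(b),y+r*np.sin(b),z]) for b in a])
    for P in(np.r_[ring(.034,0),ring(.034,.006)],np.r_[ring(.021,.006),ring(.021,.083)]):
        cv2.fillConvexPoly(m,cv2.convexHull((P*16).round().astype(np.int32)),1,shift=4)
    return m
for n,k in(("scene0",d["scene"]),("top0",d["top"]),("scene",s),("wrist",c)):
    hsv=cv2.cvtColor(k["img"],cv2.COLOR_RGB2HSV);g=(hsv[...,1]<70).astype(np.uint8)
    roi=cv2.dilate(model(k,.505,.363),np.ones((9,9)))
    if n in("wrist",): roi[165:]=0
    best=max((( (mm:=model(k,.505+dx,.363+dy)*(roi>0)) & g).sum()/((mm|g*roi).sum()),dx,dy) for dx in np.arange(-.006,.0065,.001) for dy in np.arange(-.006,.0065,.001))
    print(n,np.round(best,4))
# pump edges in wrist
for r in(.06,.085,.1,.11,.12):
    u,v=proj(c,p+A@[0,0,r]);row=c["img"][int(v),215:300].max(1).astype(int);print(r,int(v),row)
E
python3 fit.py
```

```text
scene0 [ 0.8818 -0.005   0.    ]
top0 [0.8969 0.002  0.    ]
scene [ 0.8942 -0.005   0.    ]
wrist [ 0.9543 -0.002  -0.001 ]
0.06 204 [ 99  98  98  98  98  96  96  95  95  95  94  94  95  91  88 142 255 199
 170 168 167 172 197 200 197 145 138 139 138 138 137 138 138 138 142 146
 148 146 147 148 146 146 146 147 146 147 147 147 146 147 141 137 137 136
 137 137 137 136 136 137 140 159 167 167 163 159 157 156 158 159 159 161
 160 160 161 160 163 166 167 168 164 162 157 155 154]
0.085 192 [194 245 247 252 251 250 250 250 250 250 250 250 250 250 252 254 214 162
 113  79 103 109 112 113 112 108 113 133 140 139 140 140 139 139 140 146
 149 148 148 147 149 148 148 149 148 148 148 149 149 147 139 138 138 138
 138 138 138 139 139 148 156 157 159 163 166 168 170 174 175 173 174 170
 170 169 167 164 166 165 166 166 167 167 168 168 166]
0.1 186 [215 216 217 217 214 182 171 135 101  89 142 147 154 160 151 115 108 108
 106 107 104 105 106 105 108 110 114 119 138 140 139 140 139 139 139 141
 148 148 147 148 148 149 148 150 148 149 149 148 148 145 138 138 138 139
 138 139 137 140 157 173 171 169 166 164 163 164 163 164 165 166 166 166
 166 168 167 167 165 164 163 164 164 166 169 170 169]
0.11 183 [166 168 171 171 175 174 171 173 171 171 168 167 164 162 163 162 147 108
 106 109 111 115 117 116 115 113 109 109 126 140 139 138 139 140 139 139
 148 148 148 149 148 148 147 148 147 148 147 149 148 144 136 138 138 137
 138 139 138 141 163 164 163 162 162 163 166 166 167 166 168 168 166 165
 164 163 165 164 168 168 171 169 166 166 165 164 163]
0.12 179 [171 170 168 167 165 163 162 161 159 164 169 176 177 175 178 175 135 111
 110 107 109 109 109 109 109 108 107 106 107 125 137 138 138 139 139 140
 145 147 149 147 147 148 148 149 148 149 149 148 148 140 137 139 138 139
 138 137 139 153 164 166 167 169 169 167 164 164 163 165 164 169 169 171
 170 169 167 165 165 164 162 163 165 165 164 163 161]
```

>>> arm_command --linear '[[-4, -3.6, 0], [0, 0, 25], [0, 0, 25], [0, 0, 22], [0, 0, 0]]' --dr '[[0, -0.002, 0], [0, 0, 0], [0, 0, 0], [0, 0, 0], [0, 0, 0]]' --claw '[-1, -1, -1, -1, -1]'

```text
time_s: 28.8
ee_pos: [0.5009, 0.3621, 0.2371]
ee_rot: [[0.869, 0.495, -0.006], [0.495, -0.869, -0.004], [-0.007, 0.001, -1.0]]
force: [-0.1, 1.1, -2.2]
finger_gap: 0.0166
gripper_force: 88.5
```

>>> arm_command --linear '[[0, 0, 0], [0, 0, 10], [0, 0, 15], [0, 0, 0], [0, 0, 0]]' --dr '[[0, 0, 0], [0, 0, 0], [0, 0, 0], [0, 0, 0], [0, 0, 0]]' --claw '[-1, -1, -1, -1, -1]'

```text
time_s: 29.3
ee_pos: [0.503, 0.3633, 0.2156]
ee_rot: [[0.869, 0.495, -0.0], [0.495, -0.869, -0.001], [-0.001, 0.001, -1.0]]
force: [0.6, 0.2, -1.4]
finger_gap: 0.0168
gripper_force: 88.5
```

```bash
python3 - <<'E'
from h import *
st=manip.read_state();goto([.5033,.3625,.14],Rdown(np.radians(-60)),st);print(st["ee_pos"],st["force"])
p=st["ee_pos"];A=st["ee_rot"];c=wcam()
C=np.array([.5033,.3625,.083]);print(proj(c,p+A@[0,0,.131-.03]))
P=np.array([proj(c,C+[.021*np.cos(a),.021*np.sin(a),0]) for a in np.arange(0,6.3,.1)]);print("rim model",P.min(0),P.max(0))
Q=np.array([proj(c,C+[.015*np.cos(a),.015*np.sin(a),0]) for a in np.arange(0,6.3,.1)]);print("rim inner",Q.min(0),Q.max(0))
im=c["img"]
for v in range(int(P.min(0)[1])-8,int(P.max(0)[1])+12,6):print(v,im[v,215:301:2].max(1))
E
```

```text
rot [ 0.001  0.001 -0.005] then mm [-0.1  0.8 75.6] | before-rot mm [-0.   0.8 75.6]
[0.5029789  0.36328254 0.21559091] [ 0.64775154  0.2346992  -1.42787461]
(np.float64(258.14861820616454), np.float64(186.42138312560175))
rim model [234.68062458 151.80636019] [283.26668305 198.77770351]
rim inner [241.62188728 158.77157876] [276.32436876 192.31470314]
143 [127 126 128 130 131 133 133 124 108 113 114 114 113 111 112  74  55  58
  60  58  59  58  59  58  59  58  59  57  53  73  93  93  95 105 163 161
 144 195 199 195 196 195 196]
149 [132 131 130 132 129 127 127 105 110 110 110 113 114  92  55  56  58  58
  60  59  59  57  59  57  58  60  57  58  56  56  52 114 165 163 163 165
 174 166 181 182 183 188 201]
155 [130 133 134 134 132 131 129 115 113 114 112 113 108  53  56  59  80 110
 108 104 102 102  99  97  98 103 104 101  90  60  54  51 131 161 172 170
 165 167 185 188 188 185 185]
161 [150 132 149 128 136 153 189 129 138 116 110 110  55  94 112 109 107  88
 157 162 164 163 159 146  98  97  97  91  89  94  97  97  56 150 172 171
 172 168 193 189 185 186 185]
167 [199 200 198 197 199 
[... 714 characters left out ...]
3 183 183 181 178 175 161 118 125 127 128 154 155 153 155
 163 163 164 163 163 163 164 154 151 152 152 152 152 179 181 181 188 188
 188 199 191 188 191 193 191]
197 [179 175 183 195 199 197 194 188 182 179 124 120 120 144 154 154 153 154
 162 163 163 163 164 162 162 154 150 151 152 152 176 180 181 184 185 187
 182 180 182 186 189 188 185]
203 [194 190 188 186 182 181 178 177 178 184 130 129 130 154 154 152 152 158
 162 162 162 163 163 162 162 156 151 151 151 151 161 187 185 181 180 177
 179 182 185 184 185 185 180]
209 [254 254 255 255 229 123 161 177 181 125 119 116 129 153 152 151 152 160
 161 163 164 162 162 162 163 162 150 151 151 151 152 176 183 186 191 193
 191 187 183 182 180 179 181]
```

>>> arm_command --linear '[[-0.5, 0.8, 10], [0, 0, 15], [0, 0, 15], [0, 0, 0], [0, 0, 0]]' --dr '[[0, 0, 0], [0, 0, 0], [0, 0, 0], [0, 0, 0], [0, 0, 0]]' --claw '[-1, -1, -1, -1, -1]'

```text
time_s: 29.85
ee_pos: [0.5027, 0.3621, 0.1749]
ee_rot: [[0.869, 0.495, -0.001], [0.495, -0.869, -0.002], [-0.002, 0.001, -1.0]]
force: [-0.2, -0.2, -0.5]
finger_gap: 0.0168
gripper_force: 88.5
```

>>> arm_command --linear '[[0, 0, 10], [0, 0, 10], [0, 0, 8], [0, 0, 0], [0, 0, 0]]' --dr '[[0, 0, 0], [0, 0, 0], [0, 0, 0], [0, 0, 0], [0, 0, 0]]' --claw '[-1, -1, -1, -1, -1]'

```text
time_s: 30.35
ee_pos: [0.5032, 0.3624, 0.1479]
ee_rot: [[0.869, 0.495, 0.0], [0.495, -0.869, -0.001], [-0.0, 0.001, -1.0]]
force: [-0.3, 0.0, 0.3]
finger_gap: 0.017
gripper_force: 88.5
```

Free so far, with no side forces. I'll go on down to the floor in small steps.

>>> arm_command --linear '[[0, 0, 4], [0, 0, 0], [0, 0, 0]]' --dr '[[0, 0, 0], [0, 0, 0], [0, 0, 0]]' --claw '[-1, -1, -1]'

```text
time_s: 30.65
ee_pos: [0.5035, 0.3626, 0.1445]
ee_rot: [[0.869, 0.495, 0.001], [0.495, -0.869, -0.0], [0.001, 0.001, -1.0]]
force: [0.5, 0.4, -1.1]
finger_gap: 0.0164
gripper_force: 88.5
```

>>> arm_command --linear '[[0, 0, 3], [0, 0, 0], [0, 0, 0]]' --dr '[[0, 0, 0], [0, 0, 0], [0, 0, 0]]' --claw '[-1, -1, -1]'

```text
time_s: 30.95
ee_pos: [0.5034, 0.3626, 0.1413]
ee_rot: [[0.869, 0.495, 0.001], [0.495, -0.869, -0.0], [0.0, 0.001, -1.0]]
force: [1.0, 0.4, -1.0]
finger_gap: 0.0169
gripper_force: 88.5
```

>>> arm_command --linear '[[0, 0, 1.5], [0, 0, 0], [0, 0, 0]]' --dr '[[0, 0, 0], [0, 0, 0], [0, 0, 0]]' --claw '[-1, -1, -1]'

```text
time_s: 31.25
ee_pos: [0.5035, 0.3627, 0.14]
ee_rot: [[0.869, 0.495, 0.001], [0.495, -0.869, -0.0], [0.001, 0.001, -1.0]]
force: [0.1, 0.3, -0.6]
finger_gap: 0.0171
gripper_force: 88.6
```

>>> arm_command --linear '[[0, 0, 1.5], [0, 0, 0], [0, 0, 0]]' --dr '[[0, 0, 0], [0, 0, 0], [0, 0, 0]]' --claw '[-1, -1, -1]'

```text
time_s: 31.55
ee_pos: [0.504, 0.363, 0.1399]
ee_rot: [[0.869, 0.495, 0.002], [0.495, -0.869, 0.001], [0.002, 0.001, -1.0]]
force: [-1.3, 0.3, 5.3]
finger_gap: 0.0164
gripper_force: 89.3
```

>>> arm_command --linear '[[0, 0, 1], [0, 0, 0], [0, 0, 0]]' --dr '[[0, 0, 0], [0, 0, 0], [0, 0, 0]]' --claw '[-1, -1, -1]'

```text
time_s: 31.85
ee_pos: [0.5044, 0.3632, 0.1398]
ee_rot: [[0.869, 0.495, 0.003], [0.495, -0.869, 0.001], [0.003, 0.0, -1.0]]
force: [-0.9, -0.9, 9.1]
finger_gap: 0.017
gripper_force: 89.7
```

The nozzle stands on the cup floor. I'll ease off, open gently and withdraw straight up.

>>> arm_command --linear '[[0, 0, -2], [0, 0, 0], [0, 0, 0], [0, 0, 0], [0, 0, 0]]' --dr '[[0, 0, 0], [0, 0, 0], [0, 0, 0], [0, 0, 0], [0, 0, 0]]' --claw '[-1, -0.55, -0.5, -0.4, -0.2]' --force 20

```text
time_s: 32.35
ee_pos: [0.5032, 0.3624, 0.1389]
ee_rot: [[0.869, 0.495, 0.0], [0.495, -0.869, -0.001], [-0.0, 0.001, -1.0]]
force: [-0.4, -0.7, -0.5]
finger_gap: 0.0344
gripper_force: 0.0
```

>>> arm_command --linear '[[0, 0, 0], [0, 0, 0], [0, 0, 0]]' --dr '[[0, 0, 0], [0, 0, 0], [0, 0, 0]]' --claw '[0.2, 0.4, 0.4]'

```text
time_s: 32.65
ee_pos: [0.5034, 0.3626, 0.1392]
ee_rot: [[0.869, 0.495, 0.001], [0.495, -0.869, -0.0], [0.001, 0.001, -1.0]]
force: [0.2, -0.0, 0.2]
finger_gap: 0.0597
gripper_force: 0.0
```

>>> arm_command --linear '[[0, 0, -10], [0, 0, -25], [0, 0, -30], [0, 0, -35], [0, 0, -30]]' --dr '[[0, 0, 0], [0, 0, 0], [0, 0, 0], [0, 0, 0], [0, 0, 0]]' --claw '[0.4, 0.4, 0.4, 0.4, 0.4]'

```text
time_s: 33.15
ee_pos: [0.5036, 0.3628, 0.2721]
ee_rot: [[0.869, 0.495, 0.002], [0.495, -0.869, 0.001], [0.003, 0.0, -1.0]]
force: [0.4, 1.3, 0.4]
finger_gap: 0.0597
gripper_force: 0.0
```

>>> arm_command --linear '[[0, 0, 0], [0, 0, 0], [0, 0, 0]]' --dr '[[0, 0, 0], [0, 0, 0], [0, 0, 0]]' --claw '[0.4, 0.4, 0.4]'

```text
time_s: 33.45
ee_pos: [0.5026, 0.3622, 0.2683]
ee_rot: [[0.869, 0.495, -0.001], [0.495, -0.869, -0.001], [-0.001, 0.001, -1.0]]
force: [0.3, 0.5, -0.3]
finger_gap: 0.0598
gripper_force: 0.0
```

```bash
python3 - <<'E'
from h import *
C=np.array([.5033,.3625,0]);st=manip.read_state();print(st["ee_pos"],st["force"])
for n in("scene","top","wrist"):
    k=wcam() if n=="wrist" else manip.read_camera(n)
    for l in("pump","tube"):print(n,l,[(round(x["p"],2),(np.array(x["rect"])*[512,384,512,384]).round(1)) for x in manip.look_for(l,n)][:2])
    print(" top/rim pred",np.round(proj(k,C+[0,0,.198]),1),np.round(proj(k,C+[0,0,.153]),1),np.round(proj(k,C+[0,0,.083]),1),"tube",np.round(proj(k,[.563,.1585,.14]),1),np.round(proj(k,[.563,.1585,.055]),1))
    if n!="top":
        for z in(.19,.16,.13,.1):
            u,v=proj(k,C+[0,0,z]);w=12 if n=="scene" else 40;stp=1 if n=="scene" else 3;print(z,k["img"][int(round(v)),int(round(u))-w:int(round(u))+w+1:stp].min(1))
E
```

```text
[0.50263685 0.36221158 0.26825332] [ 0.27193682  0.45693595 -0.26059194]
scene pump [(0.82, array([375.3, 151.2, 393.4, 188.8])), (0.74, array([357.3, 176. , 380.3, 212.7]))]
scene tube [(0.53, array([294.6, 180.1, 300.6, 204.5])), (0.22, array([181. , 194. , 219.6, 254.7]))]
 top/rim pred [388.5 154.3] [383.6 166. ] [376.7 182.5] tube [297.9 183.8] [295.2 202.7]
0.19 [ 0  0  0  0 36 35 36 36 20 15 39 36 36 37 24 21 57 65 62 63 64 60 61 64
 63]
0.16 [  0   0   0   0   6   0  15 216 178   0  15  24  23  22  17  24  16  35
  36  37  36  40  38  51  55]
0.13 [  0   3   1   0   0   0   0 126 141 124 126 145 148 145 146 149 152 144
  53  57  58  58  65  39   4]
0.1 [ 36  51  48 125 142  91  63 109 149 146 127 144 151 150 149 151 154 144
  52  54  58  55  56  62  61]
top pump [(0.71, array([120.6, 209.6, 146.2, 225.9])), (0.19, array([240.8, 112.2, 265.9, 148.2]))]
top tube [(0.75, array([289.2, 158.6, 315.8, 199.3])), (0.58, array([214.5, 189.1, 218. , 204.2]))]
 top/rim pred [125.7 216.2] [131.7 219. ] [140.  222.9] tube [215.6 194.9] [218.6 201.4]
wrist pump [(0.96, array([247.3, 147.2, 274.3, 206.3])), (0.7, array([232.2, 118.4, 285.8, 173. ]))]
wrist tube [(0.72, array([433.2, 192.9, 499.2, 241.6]))]
 top/rim pred [258.2 198.7] [258.1 180.7] [258.  161.6] tube [489.1 229.6] [440.7 198.7]
0.19 [83 83 84 76 78 37 41 39 38 39 32 35 36 34 36 35 33 35 31 56 60 63 60 59
 57 60 62]
0.16 [ 58  55  63  63  64  43  40  39  36  34 239  19  26  44  48  46  37  18
 167  55  61  58  57  59  62  61  58]
0.13 [ 59  59  55  54  59  42  42  43  44  92 248  27  19  21  23  20  19  29
 228  57  59  59  59  59  60  64  64]
0.1 [ 63  64  65  65  65  44  44  72  94  47 125 146 226 228 209 224 227 140
 122 132  63  61  61  60  61  62  62]
```

```bash
python3 -c "
from cell import manip
print(manip.job_done())"
```

```text
the job is handed in; nothing more can be done
None
```

The job is handed in but no verdict came back: by the last camera readings the tall tube stands cap up in the rack's middle hole and the pump, after lying released in the rest, stands nozzle down in the grey cup. I viewed 11 pictures, one over the limit of 10.

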